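# Drive the worn seal bushes out of a printer's ink port block

## Robot

A 7-joint arm with a two-finger parallel gripper is mounted at the origin on the work surface. World frame = base frame: x ahead of the robot, y to its left, z up, the work surface at z = 0. Lengths are in m, angles in rad, forces in N, time in s.
With the tool pointing down it reaches from about 0.35 to 0.9 m from the base axis. Payload 8.1 kg.
Tool frame: the origin (TCP) lies between the finger pads; the fingertips stand 17 mm ahead of it and the grasp point (between the pads) lies 2 mm behind it; z points along the fingers, y is the direction in which the jaws open and shut (so a half turn about z gives the same grasp; the last joint's range is limited). The gripper opens to 92 mm and grips with 3 to 60 N. Pads are 19 mm wide; open, the fingers measure 130 mm over their backs; the gripper's body (75 mm by 190 mm) begins 47 mm behind the grasp point.
Start: joints at [-0.103, 0.434, 0.025, 1.573, -0.012, 1.134, -0.075], TCP at [0.625, -0, 0.244] pointing down, gripper open.
Joint ranges: [-2.62, 2.62], [-0.44, 2.09], [-1.27, 1.32], [0.08, 2.57], [-1.32, 4.46], [0.12, 2], [-2.74, 2.74]. Speed limits (rad/s): [2.22, 2.22, 3.01, 3.01, 3.14, 3.14, 3.14].

## Interface

Orientations are given as a rotation vector (axis times angle).
In Python, from cell import arm gives the robot as it stands. The module is installed in compiled form; this text tells all that it offers.
- The arm moves only by the shell command python3 -m crank 'ROWS' [FORCE]. ROWS is JSON, a list of rows, each a list of 5 numbers: the opening, from 0 (shut) to 1 (fully open), then the shift along the world's x, y, z normalised to -1 to 1, where 1 is 40 cm, then the turn about the world's z normalised to -1 to 1, where 1 is 60 degrees. In form: [[fingers, tx, ty, tz, twist], ...]. A call has exactly 8 rows; each row shifts and turns the commanded pose from where the row before left it; what a row does not reach is not made up. A row lasts 1/12 s, in which the tool goes at most 41.7 mm and 7.16 degrees, less where a joint would pass 70% of its speed; a pose out of reach is approached as far as the arm can. A call with a number of a shift or a turn outside -1 to 1 is refused whole. A call with a gripper value outside its range is refused whole. The fingers move at their own pace and stop on an object; FORCE is the grip in N (left out, the last holds). Time passes only in rows, so rows that do not move let the fingers close, or fill a call up. It gives the time, the measured TCP pose, the force and the opening at its end, in the units of the state.
- arm.observe(): the state, without advancing time (a new reading comes with each control period).
- arm.get_image(name): name is "scene" or "side" or "wrist"; returns the picture (384x512x3 uint8, red, green, blue); there is no depth.
- arm.get_calibration(name): a dict with "intrinsics" (3x3 intrinsics, pixels), "distortion" ([k1, k2, p1, p2, k3] as OpenCV has them; the pictures are not rectified), "extrinsics" (4x4, takes a point from camera to world coordinates). Camera axes: x right, y down, z forward; pixel columns grow to the right and rows downward; lengths in m; the calibration is good to about 2 mm. A picture is of the moment at which its call begins: read the wrist's pose just before it. get_calibration takes no time and is no camera call; for the wrist camera it gives the pose at the moment of the call.
- arm.sign_off(): hands the job in, once; it reports no verdict.
The state is a dict: "clock": time; "joints": joint angles; "dq": joint speeds; "joint_efforts": joint torques, N m; "position": TCP position; "ee_rot": TCP orientation; "force": force on the tool from outside, world axes, zero at the start; "ft_torque": the same for the moment, N m; "width": opening from 0.0 (shut) to 1.0 (fully open).
Only numpy, scipy, OpenCV 4.12 (cv2) and the standard library are available. Lean on these libraries where they do the work, as an engineer would, in place of code of your own. Each camera call takes 0.05 s, during which the arm holds its last target.

## Task

First slide the catch tray fully home under the ink port block. Then, at every port that still holds a worn ivory bush, swing the coloured dust cover aside and drive the bush down and out of its bore into the tray with the red-handled drift. Finish with all the covers swung shut again over their ports, the tray still home with the bushes lying in it, the drift standing in its blue stand, and the bottle, tanks and screwdriver left where they were.

Things in the scene. Friction and masses are not known exactly. Their poses are not given: they have to be found in the camera images.
- station_base (a point): Fixed knock-out stand carrying a dark grey ink port block, 84 mm deep (x), 300 long (y), 22 thick, underside 58 mm and top 80 mm above the bench, on two side legs. Point: on the bench midway under the block; x away from the robot at yaw 0, y along the ports. Four bores at x = 0, y = +99 yellow, +33 magenta, -33 cyan, -99 mm black. Clamps at the block's ends rise 11 mm above its top.
- port_yellow (a point): Centre of the mouth of the yellow port's bore, on the block's top face 80 mm above the bench, at x = 0, y = +99 mm of the stand. Axes as the stand's; bore 21 mm in diameter, straight through, 22 mm deep.
- port_magenta (a point): Centre of the mouth of the magenta port's bore, on the block's top face 80 mm above the bench, at x = 0, y = +33 mm of the stand. Axes as the stand's; bore 21 mm in diameter, straight through, 22 mm deep.
- port_cyan (a point): Centre of the mouth of the cyan port's bore, on the block's top face 80 mm above the bench, at x = 0, y = -33 mm of the stand. Axes as the stand's; bore 21 mm in diameter, straight through, 22 mm deep.
- port_black (a point): Centre of the mouth of the black port's bore, on the block's top face 80 mm above the bench, at x = 0, y = -99 mm of the stand. Axes as the stand's; bore 21 mm in diameter, straight through, 22 mm deep.
- cover_yellow (a joint): Swing angle (rad) of the yellow translucent dust cover of the yellow port: 0 = shut over the bore, grows to a stop at 1.7 as it swings level to the stand's +y side. Turns on one vertical pin 30 mm behind the bore (stand's +x); its 31 mm disc, 4 mm thick, lies on the block. Stays where it is left; under 1 N moves it.
- knob_yellow (a point): Middle of the upright round knob (10 mm diameter, 18 mm tall, this point half-way up, 93 mm above the bench) on the yellow cover, 42 mm from its pin: at angle a it is at pin + 42 mm * (-cos a, +sin a) in the stand's x, y; shut, 12 mm in front of the bore's centre.
- cover_magenta (a joint): Swing angle (rad) of the magenta translucent dust cover of the magenta port: 0 = shut over the bore, grows to a stop at 1.7 as it swings level to the stand's +y side. Turns on one vertical pin 30 mm behind the bore (stand's +x); its 31 mm disc, 4 mm thick, lies on the block. Stays where it is left; under 1 N moves it.
- knob_magenta (a point): Middle of the upright round knob (10 mm diameter, 18 mm tall, this point half-way up, 93 mm above the bench) on the magenta cover, 42 mm from its pin: at angle a it is at pin + 42 mm * (-cos a, +sin a) in the stand's x, y; shut, 12 mm in front of the bore's centre.
- cover_cyan (a joint): Swing angle (rad) of the cyan translucent dust cover of the cyan port: 0 = shut over the bore, grows to a stop at 1.7 as it swings level to the stand's +y side. Turns on one vertical pin 30 mm behind the bore (stand's +x); its 31 mm disc, 4 mm thick, lies on the block. Stays where it is left; under 1 N moves it.
- knob_cyan (a point): Middle of the upright round knob (10 mm diameter, 18 mm tall, this point half-way up, 93 mm above the bench) on the cyan cover, 42 mm from its pin: at angle a it is at pin + 42 mm * (-cos a, +sin a) in the stand's x, y; shut, 12 mm in front of the bore's centre.
- cover_black (a joint): Swing angle (rad) of the black (dark smoke) translucent dust cover of the black port: 0 = shut over the bore, grows to a stop at 1.7 as it swings level to the stand's +y side. Turns on one vertical pin 30 mm behind the bore (stand's +x); its 31 mm disc, 4 mm thick, lies on the block. Stays where it is left; under 1 N moves it.
- knob_black (a point): Middle of the upright round knob (10 mm diameter, 18 mm tall, this point half-way up, 93 mm above the bench) on the black cover, 42 mm from its pin: at angle a it is at pin + 42 mm * (-cos a, +sin a) in the stand's x, y; shut, 12 mm in front of the bore's centre.
- bush_yellow_mid (a point): Worn ivory seal bush of the yellow port (None if that bore is empty): body 20 mm diameter, 18 long, on a 26 mm square flange 4 thick, 22 long in all; point half-way up, z away from the flange. Flange against the block's underside, so it leaves only downwards; top 4 mm below the block's top. Sprung fingers hold it: 6 to 13 N on its top moves it; after about 14 mm it lets go and drops.
- bush_magenta_mid (a point): Worn ivory seal bush of the magenta port (None if that bore is empty): body 20 mm diameter, 18 long, on a 26 mm square flange 4 thick, 22 long in all; point half-way up, z away from the flange. Flange against the block's underside, so it leaves only downwards; top 4 mm below the block's top. Sprung fingers hold it: 6 to 13 N on its top moves it; after about 14 mm it lets go and drops.
- bush_cyan_mid (a point): Worn ivory seal bush of the cyan port (None if that bore is empty): body 20 mm diameter, 18 long, on a 26 mm square flange 4 thick, 22 long in all; point half-way up, z away from the flange. Flange against the block's underside, so it leaves only downwards; top 4 mm below the block's top. Sprung fingers hold it: 6 to 13 N on its top moves it; after about 14 mm it lets go and drops.
- bush_black_mid (a point): Worn ivory seal bush of the black port (None if that bore is empty): body 20 mm diameter, 18 long, on a 26 mm square flange 4 thick, 22 long in all; point half-way up, z away from the flange. Flange against the block's underside, so it leaves only downwards; top 4 mm below the block's top. Sprung fingers hold it: 6 to 13 N on its top moves it; after about 14 mm it lets go and drops.
- tray_tab (a point): Upright orange pull tab of the loose grey catch tray: 34 mm wide (tray's y), 8 mm thick (x), top 52 mm above the bench; point at its middle 36 mm above the bench. Its bracket ends 15 mm above the bench. The tab stands 86 mm in front of the tray's centre (tray's -x). Tray 124 mm (x) by 256 mm (y), walls 25 high, 4 thick, 0.4 kg; slides on the bench.
- tray_mid (a point): Centre of the catch tray's inner floor, 4 mm above the bench; axes of the tray. The bay under the block is open to the front (stand's -x), between legs whose inner faces are at y = +-138 mm, and ends at a stop bar, 26 mm high, front face at x = +62 mm. Home against it, this point is right below the bores (stand's x = 0), with 10 mm of play at each end.
- drift_grip (a point): Middle of the drift's red round handle (18 mm diameter, 50 mm long; z up along the drift). Below it a round thrust collar (36 mm diameter, 5 thick, its top 25 mm below this point), then a steel rod 11 mm in diameter, 62 mm long; the rod's flat tip is 92 mm below this point. 160 g. Stowed, the collar rests on its stand's top.
- stand_hole (a point): Centre of the mouth of the hole (18 mm diameter, right through, mouth widened by 3 mm a side) in the top of the drift's blue stand, a fixed block 64 mm square, top 66 mm above the bench. With the drift stowed, its handle's middle is 30 mm above this point.
- flush_bottle: Bystander: closed clear bottle with a blue cap, 54 mm in diameter, 130 mm tall, standing loose; origin at the centre of its underside.
- ink_tanks: Bystander: bank of six ink tanks with coloured plugs, 70 mm by 156 mm (y), 144 mm tall with the plugs, standing loose; origin at the centre of its underside.
- screwdriver: Bystander: a loose screwdriver lying on the bench, handle to its -x; about 0.2 m long.
Not all that is in view belongs to the job. What is meant by the part that bears stand_hole is not brown, green or turquoise, and is the larger of those in its own colour.

How it is judged:
By the outcome, as a careful person would: the job done as asked, in the order asked, and still so for the second after the job is handed in, with the robot touching nothing.
Of bush_yellow, bush_magenta, bush_cyan, bush_black only 2 to 4 are there at a start; the rules pass over those that are not, and their reading is None.
At some moment in a run one of tray may be knocked a few centimetres aside while the robot is not near it.
It also fails if it takes over 210 s, if anything falls off the work surface, if the arm or the gripper's body presses on something with over 40 N, if the wrist force passes 120 N, or if a joint passes its speed limit or range.

## Working session

There is one attempt and no reset: what is moved stays moved. The work goes in short steps, Python scripts to look and compute and a shell command to move; the robot and the scene stay as the last step left them, time stands still between calls to the robot, and variables do not carry over. Pictures are saved under pics/ and viewed, and the job is handed in when it is done.

```bash
mkdir -p pics; python3 - <<'E'
from cell import arm
import cv2
print(arm.observe())
for n in ["scene","side","wrist"]:
    c=arm.get_calibration(n); print(n,c)
    cv2.imwrite(f"pics/{n}0.png",arm.get_image(n)[:,:,::-1])
E
```

```text
{'clock': 0.0, 'joints': array([-0.10260899,  0.43518059,  0.02496141,  1.57412302, -0.01159642,
        1.13400581, -0.07508081]), 'dq': array([ 0.00079304, -0.00034586, -0.00021151,  0.00056581,  0.00079445,
        0.00039926, -0.00031622]), 'joint_efforts': array([ 3.89017032e-04, -6.67853522e+01,  9.84863900e-01, -3.14464223e+01,
       -6.05165795e-02,  4.27553023e-02,  1.12382318e-04]), 'position': array([ 6.24498265e-01, -4.52448500e-05,  2.42961137e-01]), 'ee_rot': array([-2.22076148e+00, -2.22069511e+00,  1.89394681e-03]), 'force': array([-0.43511772,  0.08788805,  1.06229558]), 'ft_torque': array([ 0.00128409, -0.00874142, -0.02822041]), 'width': 0.9999445951635015}
scene {'intrinsics': array([[441.95744399,   0.        , 257.8083471 ],
       [  0.        , 441.95744399, 180.81504675],
       [  0.        ,   0.        ,   1.        ]]), 'distortion': array([0.02797754, 0.        , 0.        , 0.        , 0.        ]), 'extrinsics': array([[ 0.00845566,  0.75119899, -0.66002166,  1.32404832],
       [ 0.99983959,  0.00407067,  0.01744213, -0.02875007],
       [ 0.01578924
[... 537 characters left out ...]
163225 ,  0.95847715],
       [ 0.        ,  0.        ,  0.        ,  1.        ]])}
wrist {'intrinsics': array([[299.26543384,   0.        , 247.40097306],
       [  0.        , 299.26543384, 188.65307074],
       [  0.        ,   0.        ,   1.        ]]), 'distortion': array([-0.0423621,  0.       ,  0.       ,  0.       ,  0.       ]), 'extrinsics': array([[ 9.99998556e-01,  7.14548509e-04, -1.54203736e-03,
         6.24965456e-01],
       [ 2.49466977e-04, -9.59208292e-01, -2.82700179e-01,
         7.63979669e-02],
       [-1.68113801e-03,  2.82699386e-01, -9.59207085e-01,
         3.83987191e-01],
       [ 0.00000000e+00,  0.00000000e+00,  0.00000000e+00,
         1.00000000e+00]])}
```

View pics/scene0.png

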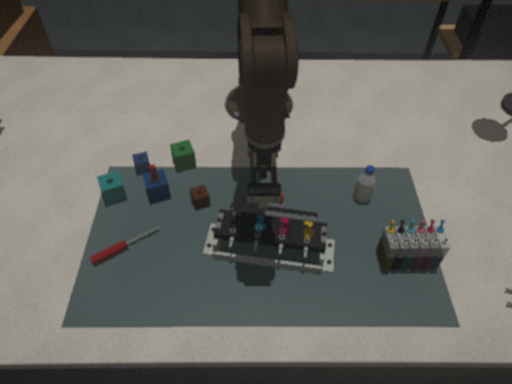

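View pics/side0.png

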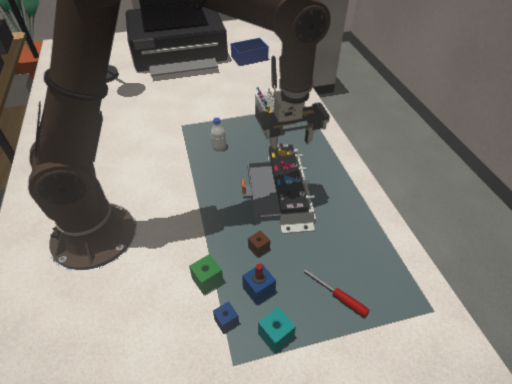

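View pics/wrist0.png

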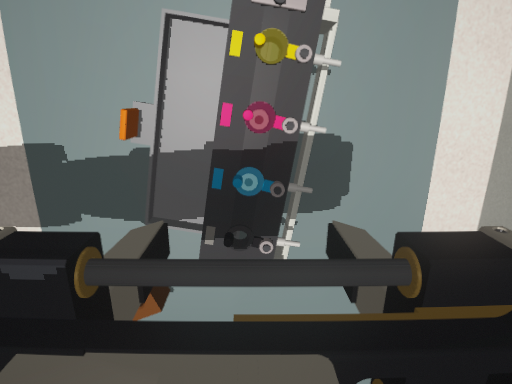

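```bash
cat > h.py <<'E'
import numpy as np, cv2
from cell import arm
def snap(n,name=None):
    c=arm.get_calibration(n); im=arm.get_image(n)[:,:,::-1].copy()
    if name: cv2.imwrite(f"pics/{name}.png",im)
    return im,c
def ray(c,uv):
    p=cv2.undistortPoints(np.array([[uv]],float),c["intrinsics"],c["distortion"])[0,0]
    E=c["extrinsics"]; return E[:3,3],E[:3,:3]@np.array([p[0],p[1],1])
def onz(c,uv,z):
    o,d=ray(c,uv); return o+d*(z-o[2])/d[2]
def proj(c,P):
    E=c["extrinsics"]; R=E[:3,:3].T
    P=np.atleast_2d(np.array(P,float))
    return cv2.projectPoints(P,cv2.Rodrigues(R)[0],-R@E[:3,3],c["intrinsics"],c["distortion"])[0][:,0]
def crop(im,u0,v0,u1,v1,k,name):
    cv2.imwrite(f"pics/{name}.png",cv2.resize(im[v0:v1,u0:u1],None,fx=k,fy=k,interpolation=cv2.INTER_CUBIC))
def tcp():
    o=arm.observe(); R=cv2.Rodrigues(np.array(o["ee_rot"]))[0]
    return o["position"],np.degrees(np.arctan2(R[1,1],R[0,1])),o
def stand(S,yaw,p):
    c,s=np.cos(yaw),np.sin(yaw); p=np.atleast_2d(p)
    return np.c_[S[0]+c*p[:,0]-s*p[:,1],S[1]+s*p[:,0]+c*p[:,1],p[:,2]]
E
python3 - <<'E'
from h import *
im=cv2.imread("pics/wrist0.png"); crop(im,110,0,350,260,2.3,"w0c")
im=cv2.imread("pics/scene0.png"); crop(im,80,130,350,280,2.9,"s0c")
im=cv2.imread("pics/side0.png"); crop(im,170,90,390,350,2.3,"d0c")
E
```

```text
(no output)
```

View pics/w0c.png

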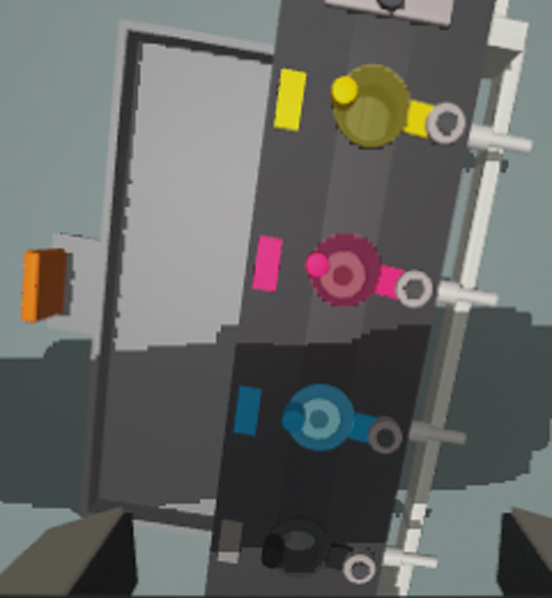

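View pics/s0c.png

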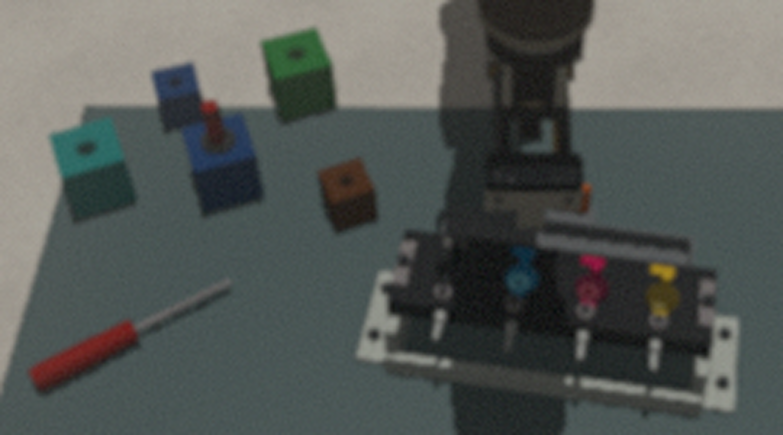

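View pics/d0c.png

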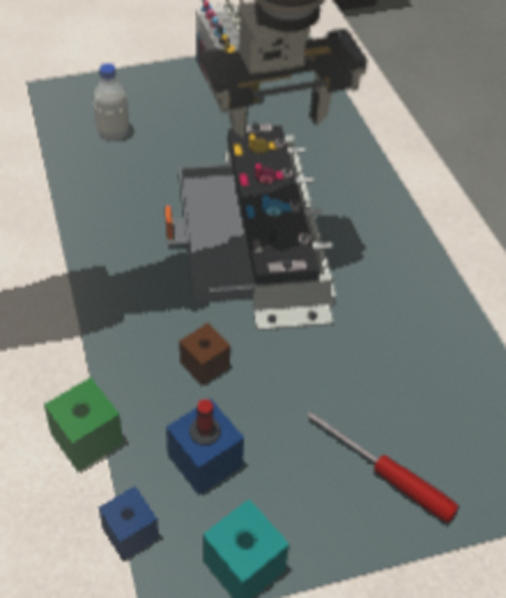

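```bash
cat > fit.py <<'E'
from h import *
from scipy.optimize import least_squares
im,c=snap("wrist")
ys=np.array([99,33,-33,-99])/1000
kn=np.array([[259.6,39.6],[247.8,115.2],[237.4,180.9],[228.7,239.1]])
pin=np.array([[303.5,53.5],[290.4,125.7],[277.4,189.1],[266.1,247.4]])
K=np.c_[np.full(4,-.012),ys,np.full(4,.102)]
def f(p):
    a=proj(c,stand(p[:2],p[2],K))-kn
    P=np.c_[np.full(4,.030),ys,np.full(4,p[3])]
    b=proj(c,stand(p[:2],p[2],P))-pin
    return np.r_[a.ravel(),b.ravel()]
r=least_squares(f,[.65,.1,-.1,.09]); p=r.x
print(p,np.degrees(p[2])); print(r.fun.reshape(-1,2).round(1))
tab=onz(c,[110+30/2.3,287/2.3],.052)
print("tab top front-left?",tab)
for u,v in [(22,322),(35,320),(28,252),(65,250)]:
    print(onz(c,[110+u/2.3,v/2.3],.052))
print("tray corners", [onz(c,[110+u/2.3,v/2.3],.025).round(4) for u,v in [(122,22),(84,512)]])
E
python3 fit.py
```

```text
[ 0.63118354  0.02821975 -0.16570116  0.09170276] -9.493977322734851
[[ 0.6 -0.2]
 [-0.2  1. ]
 [-0.9  3.4]
 [-2.   5.4]
 [ 2.  -3.4]
 [ 0.4 -2.6]
 [ 0.2 -0.9]
 [-0.4 -1.4]]
tab top front-left? [0.48788007 0.05160436 0.052     ]
[0.48208785 0.03495166 0.052     ]
[0.4885867  0.03588123 0.052     ]
[0.48870113 0.06786471 0.052     ]
[0.50645052 0.06862959 0.052     ]
tray corners [array([0.5332, 0.1724, 0.025 ]), array([ 0.4932, -0.0756,  0.025 ])]
```

```bash
python3 -m crank '[[1,-0.015,0.005,0,0.084],[1,-0.015,0.005,0,0.084],[1,-0.015,0.005,0,0.084],[1,-0.015,0.005,0,0.084],[1,-0.015,0.005,0,0.084],[1,-0.015,0.005,0,0.084],[1,-0.015,0.005,0,0.084],[1,-0.015,0.005,0,0.084]]' 20; python3 -m crank '[[0.5,-0.015,0.005,0,0.084],[0.5,-0.015,0.005,0,0.084],[0.5,-0.015,0.005,0,0.084],[0.5,-0.015,0.005,0,0.084],[0.5,-0.015,0.005,0,0.084],[0.5,-0.015,0.005,0,0.084],[0.5,-0.015,0.005,0,0.084],[0.5,-0.015,0.005,0,0.084]]'
python3 - <<'E'
from h import *
p,y,o=tcp(); print(p,y,o["width"],o["joints"])
im,c=snap("wrist","w1"); print(repr(c["extrinsics"]))
cv2.imwrite("pics/w1b.png",cv2.resize(im,(768,576),interpolation=cv2.INTER_CUBIC))
E
```

```text
clock: 0.87
position: [0.5766, 0.0161, 0.2436]
ee_rot: [-1.314, -2.854, 0.0]
force: [-0.6, 0.2, 0.2]
width: 1.004
clock: 1.53
position: [0.5286, 0.032, 0.2436]
ee_rot: [-0.25, -3.131, 0.0]
force: [0.7, -0.5, -0.7]
width: 0.513
[0.52858887 0.03200595 0.24360671] 80.88068138173938 0.5133027629796385 [ 0.07156112  0.30229145 -0.29712153  1.78553168  0.09955611  1.06864853
  1.15075231]
array([[ 1.58170320e-01,  9.47437905e-01,  2.78107114e-01,
         4.53536693e-01],
       [ 9.87411698e-01, -1.51613801e-01, -4.50709865e-02,
         4.42800833e-02],
       [-5.37084357e-04,  2.81735110e-01, -9.59492074e-01,
         3.84596797e-01],
       [ 0.00000000e+00,  0.00000000e+00,  0.00000000e+00,
         1.00000000e+00]])
```

View pics/w1b.png

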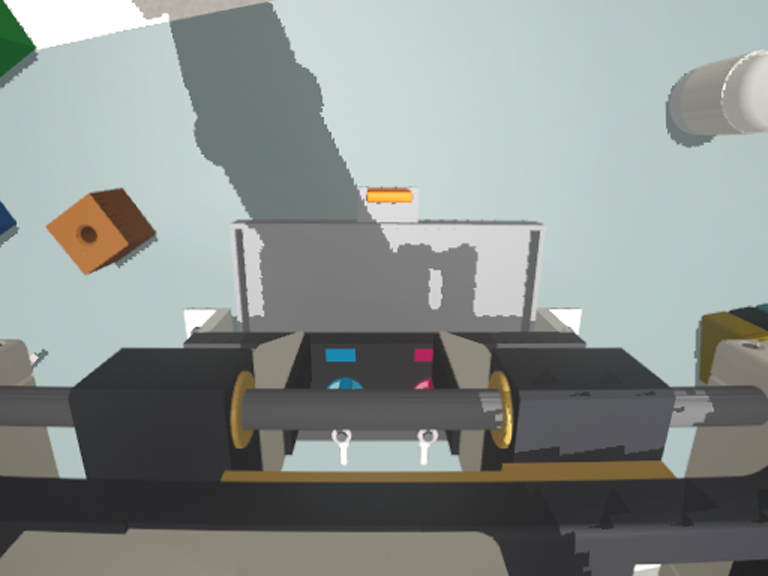

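```bash
python3 - <<'E'
from h import *
im=cv2.imread("pics/w1.png"); c=arm.get_calibration("wrist")
crop(im,130,110,390,250,3,"w1c")
hsv=cv2.cvtColor(im[110:145,220:300],cv2.COLOR_BGR2HSV)
m=(hsv[...,1]>150)&(hsv[...,0]<25)
v,u=np.nonzero(m); u=u+220;v=v+110
print(u.min(),u.max(),v.min(),v.max())
for uv in [(u.min(),v.mean()),(u.max(),v.mean()),(u.mean(),v.min()),(u.mean(),v.max())]: print(onz(c,uv,.052).round(4))
for uv in [(232/1.5,224/1.5),(544/1.5,224/1.5)]: print(onz(c,uv,.025).round(4))
E
```

```text
245 273 126 134
[0.4822 0.0368 0.052 ]
[0.4868 0.0672 0.052 ]
[0.4801 0.0525 0.052 ]
[0.4887 0.0513 0.052 ]
[ 0.4905 -0.0755  0.025 ]
[0.5286 0.1739 0.025 ]
```

View pics/w1c.png

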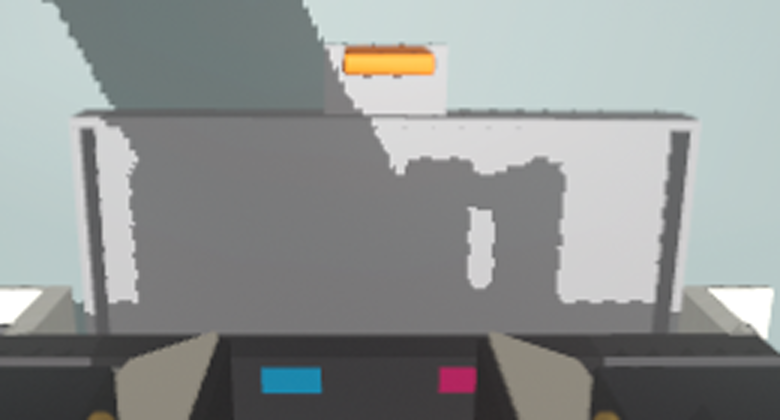

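```bash
python3 -m crank '[[0.62,-0.0275,0.0125,-0.0605,0],[0.62,-0.0275,0.0125,-0.0605,0],[0.62,-0.0275,0.0125,-0.0605,0],[0.62,-0.0275,0.0125,-0.0605,0],[0.62,0,0,-0.0605,0],[0.62,0,0,-0.0605,0],[0.62,0,0,-0.0605,0],[0.62,0,0,-0.0605,0]]' 15
python3 - <<'E'
from h import *
p,y,o=tcp(); print(p,y,o["width"],o["force"])
im,c=snap("side","d2"); crop(im,190,100,340,240,4,"d2c")
E
```

```text
clock: 2.25
position: [0.4853, 0.0519, 0.0491]
ee_rot: [0.26, 3.13, 0.0]
force: [0.7, -0.6, -0.4]
width: 0.617
[0.48526871 0.05185735 0.04912778] 80.4936288748781 0.6169842263846058 [ 0.66970236 -0.5932909  -0.38690005]
```

View pics/d2c.png

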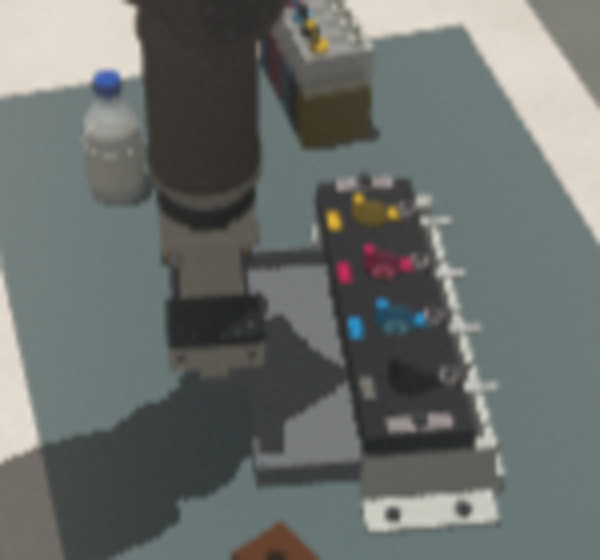

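```bash
python3 -m crank '[[0.2,0,0,0,0],[0.2,0,0,0,0],[0.2,0,0,0,0],[0.2,0,0,0,0],[0.2,0,0,0,0],[0.2,0,0,0,0],[0.2,0,0,0,0],[0.2,0,0,0,0]]' 15;  python3 -m crank '[[0.2,0.0154,-0.0025,0,0],[0.2,0.0154,-0.0025,0,0],[0.2,0.0154,-0.0025,0,0],[0.2,0.0154,-0.0025,0,0],[0.2,0.0154,-0.0025,0,0],[0.2,0.0154,-0.0025,0,0],[0.2,0.0154,-0.0025,0,0],[0.2,0.0154,-0.0025,0,0]]'
```

```text
clock: 2.97
position: [0.486, 0.0522, 0.0515]
ee_rot: [0.257, 3.129, 0.001]
force: [-1.0, -0.0, 7.7]
width: 0.369
clock: 3.63
position: [0.5332, 0.0444, 0.0513]
ee_rot: [-0.256, -3.13, 0.0]
force: [-8.4, 1.0, 14.6]
width: 0.366
```

```bash
python3 -m crank '[[0.2,0.004,-0.0007,0.002,0],[0.2,0.004,-0.0007,0.002,0],[0.2,0.004,-0.0007,0.002,0],[0.2,0.004,-0.0007,0,0],[0.2,0.004,-0.0007,0,0],[0.2,0.004,-0.0007,0,0],[0.2,0,0,0,0],[0.2,0,0,0,0]]'
python3 - <<'E'
from h import *
p,y,o=tcp(); print(p,y,o["width"],o["force"])
im,c=snap("side","d3"); crop(im,190,100,340,240,4,"d3c")
E
```

```text
clock: 4.3
position: [0.5442, 0.0422, 0.0525]
ee_rot: [0.257, 3.131, 0.0]
force: [1.3, -1.1, -1.3]
width: 0.368
[0.54421365 0.04221667 0.05249921] 80.62933362091687 0.36800115638281855 [ 1.32786385 -1.11232119 -1.31503998]
```

View pics/d3c.png

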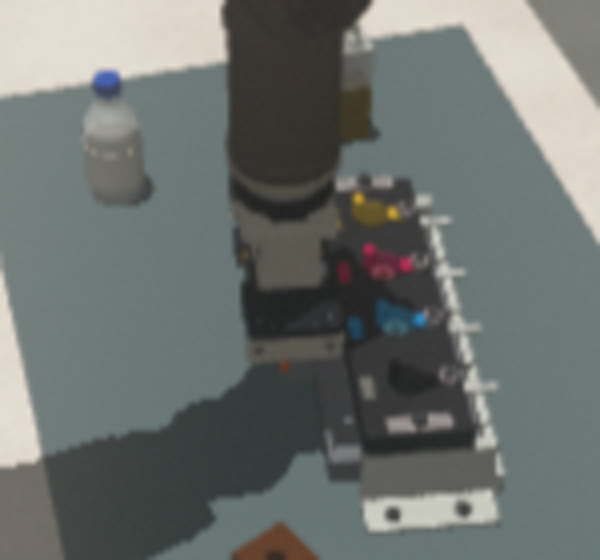

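```bash
python3 -m crank '[[0.2,0.002,-0.0003,0,0],[0.2,0.002,-0.0003,0,0],[0.2,0.002,-0.0003,0,0],[0.2,0.002,-0.0003,0,0],[0.2,0,0,0,0],[0.2,0,0,0,0],[0.2,0,0,0,0],[0.2,0,0,0,0]]'; python3 -m crank '[[0.2,0.002,-0.0003,0,0],[0.2,0.002,-0.0003,0,0],[0.2,0.002,-0.0003,0,0],[0.2,0.002,-0.0003,0,0],[0.2,0,0,0,0],[0.2,0,0,0,0],[0.2,0,0,0,0],[0.2,0,0,0,0]]'
```

```text
clock: 5.02
position: [0.5453, 0.0414, 0.052]
ee_rot: [-0.256, -3.128, 0.002]
force: [-5.9, -1.6, -0.1]
width: 0.369
clock: 5.68
position: [0.5455, 0.0414, 0.0514]
ee_rot: [-0.255, -3.123, 0.003]
force: [-14.3, 0.8, 4.2]
width: 0.367
```

```bash
python3 -m crank '[[0.2,-0.004,0.0007,0,0],[0.62,0,0,0,0],[0.62,0,0,0,0],[0.62,0,0,0,0],[0.62,0,0,0.02,0],[0.62,0,0,0.08,0],[0.62,0,0,0.1,0],[0.62,0,0,0.1,0]]'; python3 -m crank '[[0.4,0.045,0,0.06,0],[0.4,0.06,0,0.06,0],[0.4,0.06,0,0,0],[0.4,0.06,0,0,0],[0.4,0.06,-0.01,0,0],[0.4,0.06,-0.01,0,0],[0.4,0.05,-0.01,0,0],[0.4,0,0,0,0]]'
python3 - <<'E'
from h import *
p,y,o=tcp(); print(p,y,o["width"],o["joints"])
im,c=snap("wrist","w4"); print(repr(c["extrinsics"]))
cv2.imwrite("pics/w4b.png",cv2.resize(im,(768,576),interpolation=cv2.INTER_CUBIC))
E
```

```text
clock: 6.35
position: [0.5483, 0.0417, 0.1742]
ee_rot: [-0.256, -3.13, -0.0]
force: [1.0, -0.2, 1.1]
width: 0.618
clock: 7.02
position: [0.7098, 0.0281, 0.2206]
ee_rot: [0.259, 3.129, -0.0]
force: [-0.6, 0.1, -0.1]
width: 0.401
[0.70980584 0.02807677 0.22059223] 80.52656294706472 0.4008289744999218 [ 0.03491131  0.60905884 -0.25631415  1.3472574   0.1568399   1.2028825
  1.172115  ]
array([[ 1.64253634e-01,  9.45809266e-01,  2.80117077e-01,
         6.34504245e-01],
       [ 9.86418047e-01, -1.57369106e-01, -4.70574306e-02,
         4.08738267e-02],
       [-4.25580035e-04,  2.84041894e-01, -9.58811776e-01,
         3.61368677e-01],
       [ 0.00000000e+00,  0.00000000e+00,  0.00000000e+00,
         1.00000000e+00]])
```

View pics/w4b.png

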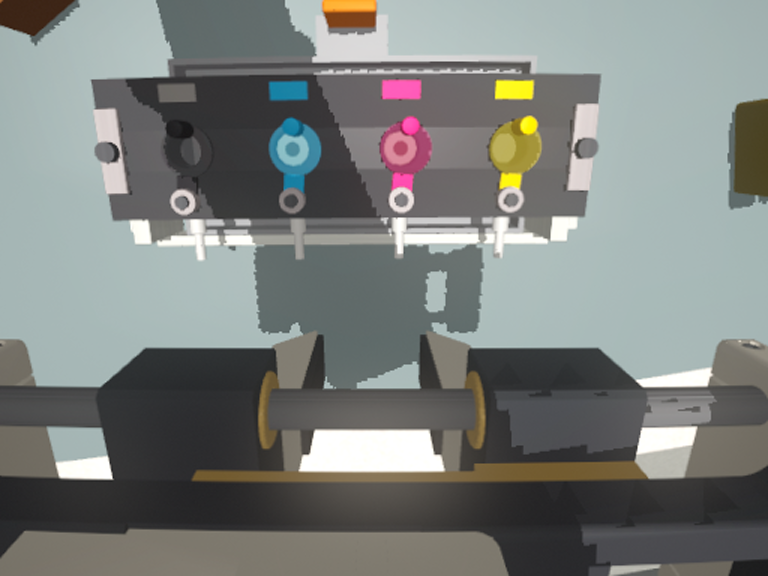

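```bash
python3 - <<'E'
from h import *
im=cv2.imread("pics/w4.png")
a=cv2.resize(im[75:145,90:390],None,fx=2.6,fy=2.6,interpolation=cv2.INTER_CUBIC)
b=[]
for u in (102,310):
    t=im[75:130,u:u+60].astype(float); 
    if u==102: t=t*3
    b.append(cv2.resize(np.clip(t,0,255).astype(np.uint8),(390,358),interpolation=cv2.INTER_CUBIC))
b=np.hstack(b); cv2.imwrite("pics/w4c.png",np.vstack([a,b]))
E
```

```text
(no output)
```

View pics/w4c.png

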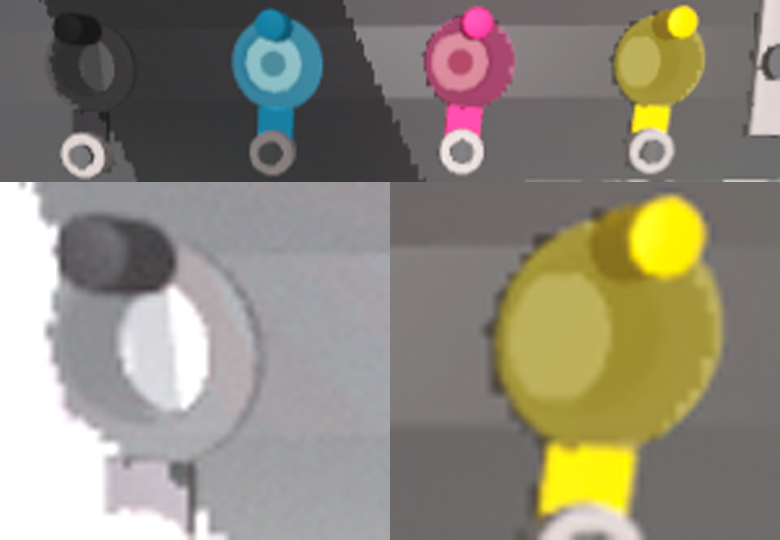

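```bash
cat > fit2.py <<'E'
from h import *
from scipy.optimize import least_squares
c=arm.get_calibration("wrist")
ys=np.array([99,33,-33,-99])/1000
kn=np.array([[352.3,83.5],[273.8,83.5],[193.8,83.8],[116.6,84.7]])
pin=np.array([[340.8,133.1],[267.3,133.1],[194.6,133.5],[121.9,135]])
pins=np.c_[np.full(4,.030),ys,np.full(4,.0)]
def f(p):
    a=p[4:8]
    K=np.c_[.030-.042*np.cos(a),ys+.042*np.sin(a),np.full(4,.102)]
    r1=proj(c,stand(p[:2],p[2],K))-kn
    P=pins.copy(); P[:,2]=p[3]
    r2=proj(c,stand(p[:2],p[2],P))-pin
    return np.r_[r1.ravel(),r2.ravel(),a*3]
r=least_squares(f,[.63,.03,-.16,.09,0,0,0,0]); p=r.x
print(p.round(4),np.degrees(p[2])); print(r.fun[:16].reshape(-1,2).round(1))
S,y=p[:2],p[2]
im=cv2.imread("pics/w4.png"); im=cv2.resize(im,(1024,768))
B=[[x,yy,.08] for x in(-.042,.042) for yy in (-.15,.15)]+[[0,t,.08] for t in ys]
for q in proj(c,stand(S,y,B)): cv2.drawMarker(im,tuple(int(t) for t in (q+.5)*2),(0,0,255),cv2.MARKER_CROSS,14,1)
cv2.imwrite("pics/w4fit.png",im[60:340,100:850])
for t,n in zip(ys,"YMCK"): print(n,"bore",stand(S,y,[[0,t,.08]])[0].round(4),"knob",stand(S,y,[[-.012,t,.093]])[0].round(4))
E
python3 fit2.py
```

```text
[ 0.6288  0.0271 -0.1599  0.0898  0.0634  0.0871  0.0889  0.1249] -9.16034649512561
[[-0.   0. ]
 [-0.  -0. ]
 [-0.   0.2]
 [-0.1  0.6]
 [ 0.  -0.1]
 [ 0.4  0. ]
 [-0.2  0. ]
 [-0.  -0.8]]
Y bore [0.6445 0.1249 0.08  ] knob [0.6327 0.1268 0.093 ]
M bore [0.634  0.0597 0.08  ] knob [0.6222 0.0616 0.093 ]
C bore [ 0.6235 -0.0055  0.08  ] knob [ 0.6117 -0.0035  0.093 ]
K bore [ 0.613  -0.0706  0.08  ] knob [ 0.6011 -0.0687  0.093 ]
```

View pics/w4fit.png

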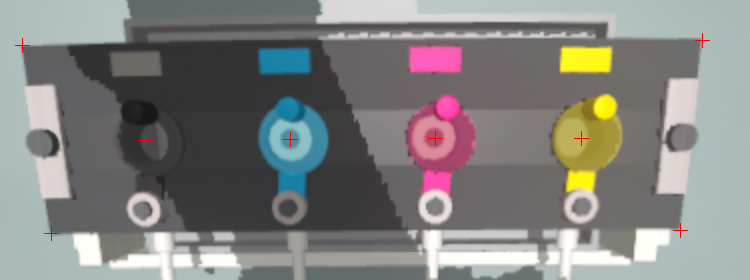

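```bash
python3 -m crank '[[0.33,-0.0543,0.0232,-0.031,0],[0.33,-0.0543,0.0232,-0.031,0],[0.33,-0.0543,0.0232,-0.031,0],[0.33,-0.0543,0.0232,-0.031,0],[0.33,0,0,-0.04,0],[0.33,0,0,-0.04,0],[0.33,0,0,-0.04,0],[0.33,0,0,-0.039,0]]' 5
python3 - <<'E'
from h import *
p,y,o=tcp(); print(p,y,o["width"],o["force"])
im,c=snap("wrist","w5"); cv2.imwrite("pics/w5b.png",cv2.resize(im,(768,576),interpolation=cv2.INTER_CUBIC))
E
```

```text
clock: 7.73
position: [0.6191, 0.0671, 0.1077]
ee_rot: [0.255, 3.13, 0.001]
force: [-1.0, -0.9, 0.7]
width: 0.331
[0.61908892 0.06712904 0.10767054] 80.66880778264247 0.33114679455515167 [-0.96142987 -0.86904307  0.65823026]
```

View pics/w5b.png

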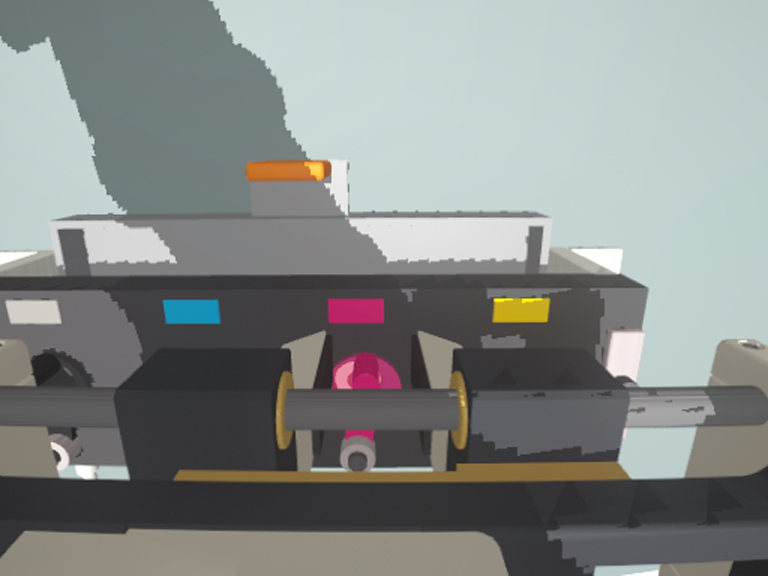

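```bash
python3 -m crank '[[0.33,0.009,0,0,0],[0.05,0,0,0,0],[0.05,0,0,0,0],[0.05,0,0,0,0],[0.05,0,0,0,0],[0.05,0,0,0,0],[0.05,0,0,0,0],[0.05,0,0,0,0]]' 4
python3 - <<'E'
from h import *
a=np.linspace(.09,1.35,9); yaw=-.16
k=np.c_[.03-.042*np.cos(a),.042*np.sin(a),a*0]
w=stand([0,0],yaw,k); print((np.diff(w,axis=0)/.4).round(4)); print((w[-1]-w[0]))
p,y,o=tcp(); print(p,y,o["width"],o["force"])
E
```

```text
clock: 8.45
position: [0.6239, 0.0668, 0.1081]
ee_rot: [0.257, 3.13, 0.0]
force: [-0.4, -0.5, 5.8]
width: 0.106
[[0.0053 0.0156 0.    ]
 [0.0077 0.0146 0.    ]
 [0.0099 0.0132 0.    ]
 [0.0119 0.0115 0.    ]
 [0.0135 0.0095 0.    ]
 [0.0148 0.0073 0.    ]
 [0.0158 0.0048 0.    ]
 [0.0164 0.0023 0.    ]]
[0.03814245 0.03153144 0.        ]
[0.62391282 0.06676513 0.1080918 ] 80.62970059504796 0.10636675275816061 [-0.38399796 -0.45676613  5.75744247]
```

```bash
python3 -m crank '[[0.05,0.0053,0.0156,0,0],[0.05,0.0077,0.0146,0,0],[0.05,0.0099,0.0132,0,0],[0.05,0.0119,0.0115,0,0],[0.05,0.0135,0.0095,0,0],[0.05,0.0148,0.0073,0,0],[0.05,0.0158,0.0048,0,0],[0.05,0.0164,0.0023,0,0]]' 4
python3 - <<'E'
from h import *
p,y,o=tcp(); print(p,y,o["width"],o["force"])
im,c=snap("side","d6"); crop(im,220,130,350,250,4,"d6c")
im,c=snap("wrist","w6"); cv2.imwrite("pics/w6b.png",cv2.resize(im,(768,576),interpolation=cv2.INTER_CUBIC))
E
```

```text
clock: 9.12
position: [0.6621, 0.097, 0.1073]
ee_rot: [-0.258, -3.131, 0.003]
force: [-1.8, -7.7, 5.4]
width: 0.109
[0.66212806 0.09702852 0.1072607 ] 80.59184941546441 0.1093590120022699 [-1.76984362 -7.73878283  5.37951417]
```

View pics/w6b.png

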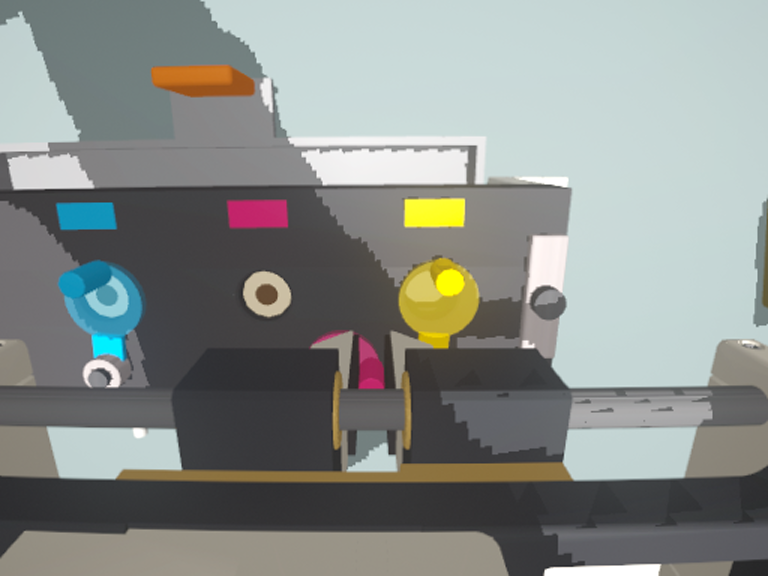

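View pics/d6c.png

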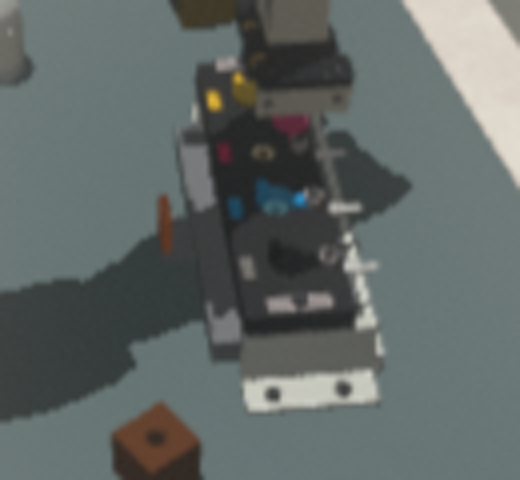

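```bash
python3 - <<'E'
from h import *
c=arm.get_calibration("wrist")
print(onz(c,(267/1.5,295/1.5),.078).round(4), "expected .634 .0597")
E
python3 -m crank '[[0.33,0,-0.002,0,0],[0.33,0,-0.002,0,0],[0.33,0,0,0,0],[0.33,0,0,0.02,0],[0.33,0,0,0.04,0],[0.33,0,0,0.04,0],[0.33,0,0,0,0],[0.33,0,0,0,0]]'
```

```text
[0.6353 0.0593 0.078 ] expected .634 .0597
clock: 9.88
position: [0.6621, 0.0973, 0.1486]
ee_rot: [0.256, 3.129, 0.002]
force: [-0.3, 0.7, -0.2]
width: 0.332
```

```bash
python3 -m crank '[[0.33,-0.0307,-0.0608,0,0],[0.33,-0.0307,-0.0608,0,0],[0.33,-0.0307,-0.0608,0,0],[0.33,-0.0295,-0.0608,0,0],[0.33,0,0,-0.034,0],[0.33,0,0,-0.034,0],[0.33,0,0,-0.034,0],[0.33,0,0,0,0]]' 4
python3 - <<'E'
from h import *
p,y,o=tcp(); print(p,y,o["width"],o["force"])
im,c=snap("wrist","w7"); cv2.imwrite("pics/w7b.png",cv2.resize(im,(768,576),interpolation=cv2.INTER_CUBIC)[200:,:])
E
```

```text
clock: 10.55
position: [0.6106, -0.0009, 0.1034]
ee_rot: [-0.256, -3.126, 0.001]
force: [-0.7, -0.0, -0.7]
width: 0.328
[ 0.61061658 -0.00091329  0.10337827] 80.6303621201943 0.32756471701647955 [-0.69272703 -0.03557468 -0.65570336]
```

View pics/w7b.png

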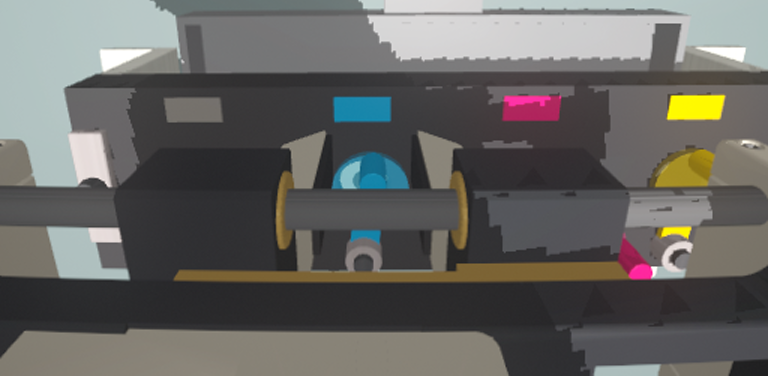

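```bash
python3 -m crank '[[0.33,0.005,0,0.01,0],[0.05,0,0,0,0],[0.05,0,0,0,0],[0.05,0,0,0,0],[0.05,0,0,0,0],[0.05,0,0,0,0],[0.05,0,0,0,0],[0.05,0,0,0,0]]' 4
python3 -m crank '[[0.05,0.0053,0.0156,0,0],[0.05,0.0077,0.0146,0,0],[0.05,0.0099,0.0132,0,0],[0.05,0.0119,0.0115,0,0],[0.05,0.0135,0.0095,0,0],[0.05,0.0148,0.0073,0,0],[0.05,0.0158,0.0048,0,0],[0.05,0.0164,0.0023,0,0]]' 4
python3 - <<'E'
from h import *
p,y,o=tcp(); print(p,y,o["width"],o["force"])
im,c=snap("wrist","w8"); cv2.imwrite("pics/w8b.png",cv2.resize(im,(768,576),interpolation=cv2.INTER_CUBIC)[:450])
E
```

```text
clock: 11.27
position: [0.6152, -0.0006, 0.1109]
ee_rot: [0.256, 3.13, 0.0]
force: [-0.5, 0.9, 3.9]
width: 0.103
clock: 11.93
position: [0.6535, 0.031, 0.1103]
ee_rot: [-0.256, -3.131, 0.001]
force: [-1.9, -4.0, 0.4]
width: 0.101
[0.65346107 0.03103975 0.11029004] 80.64963497839628 0.1013919216324153 [-1.86836335 -3.98800122  0.44634676]
```

View pics/w8b.png

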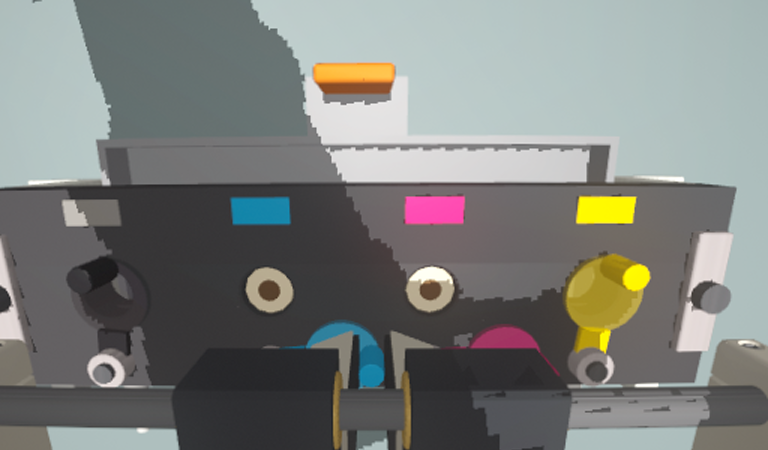

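```bash
python3 -m crank '[[0.33,0,-0.002,0,0],[0.33,0,-0.001,0,0],[0.33,0,0,0,0],[0.4,0,0,0.03,0],[0.4,0,0,0.08,0],[0.4,0,0,0.1,0],[0.4,0,0,0.08,0],[0.4,0,0,0,0]]'
python3 - <<'E'
from h import *
im=cv2.imread("pics/w8.png")
# bush positions used pose then; recompute approx w/ saved offset unavailable
cs=arm.get_calibration("scene"); cd=arm.get_calibration("side")
print("scene top",onz(cs,(80+208/2.9,130+104/2.9),.121), "side top",onz(cd,(170+205/2.3,90+405/2.3),.121))
# stand corners top: z=.066
for n,c,im,(u0,v0,u1,v1) in (("s",cs,"scene0",(135,155,180,210)),("d",cd,"side0",(235,255,285,305))):
    crop(cv2.imread(f"pics/{im}.png"),u0,v0,u1,v1,10,"dr"+n)
E
```

```text
clock: 12.65
position: [0.6563, 0.0306, 0.2354]
ee_rot: [0.255, 3.119, 0.004]
force: [1.1, 0.5, 0.9]
width: 0.4
scene top [ 0.44299756 -0.31366213  0.121     ] side top [ 0.44242619 -0.31423451  0.121     ]
```

View pics/drs.png

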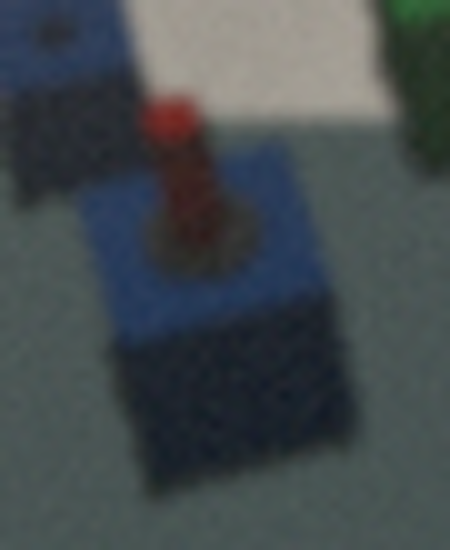

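View pics/drd.png

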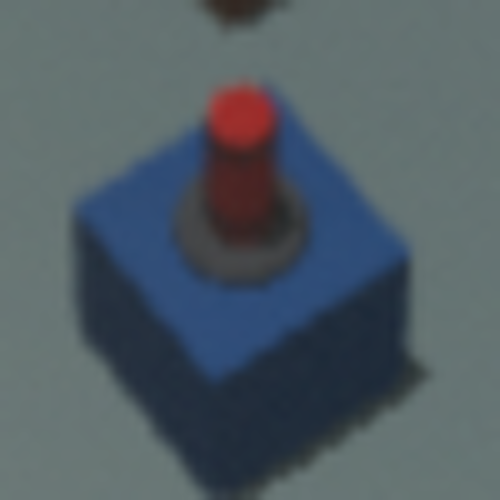

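```bash
python3 -m crank '[[0.4,-0.0485,-0.0783,0,0],[0.4,-0.0485,-0.0783,0,0],[0.4,-0.0485,-0.0783,0,0],[0.4,-0.0485,-0.0783,0,0],[0.4,-0.0485,-0.0783,0,0],[0.4,-0.0485,-0.0783,0,0],[0.4,-0.0485,-0.0783,0,0],[0.4,-0.0485,-0.0783,0,0]]'; python3 -m crank '[[0.45,-0.0485,-0.0783,0,0],[0.45,-0.0485,-0.0783,0,0],[0.45,-0.0485,-0.0783,0,0],[0.45,0,0,0,0],[0.45,0,0,0,0],[0.45,0,0,0,0],[0.45,0,0,0,0],[0.45,0,0,0,0]]'
python3 - <<'E'
from h import *
p,y,o=tcp(); print(p,y,o["joints"])
im,c=snap("side","d9"); crop(im,190,200,330,340,4,"d9c")
im,c=snap("wrist","w9"); cv2.imwrite("pics/w9b.png",cv2.resize(im,(768,576),interpolation=cv2.INTER_CUBIC))
E
```

```text
clock: 13.32
position: [0.4967, -0.222, 0.2275]
ee_rot: [0.256, 3.13, -0.0]
force: [1.2, -1.3, 0.8]
width: 0.4
clock: 13.98
position: [0.4406, -0.3134, 0.2268]
ee_rot: [0.252, 3.131, 0.001]
force: [0.3, -0.8, 0.2]
width: 0.45
[ 0.44058961 -0.31338223  0.22677828] 80.78297198228327 [ 0.66903677  0.32571415 -0.1933893   1.78992954  0.07094117  1.03236262
  1.85911025]
```

View pics/d9c.png

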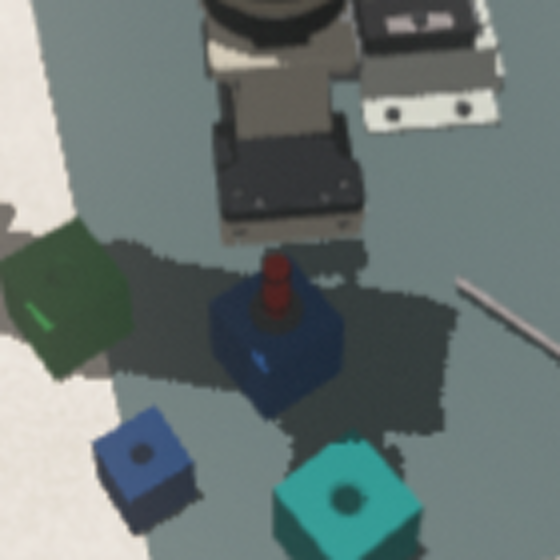

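View pics/w9b.png

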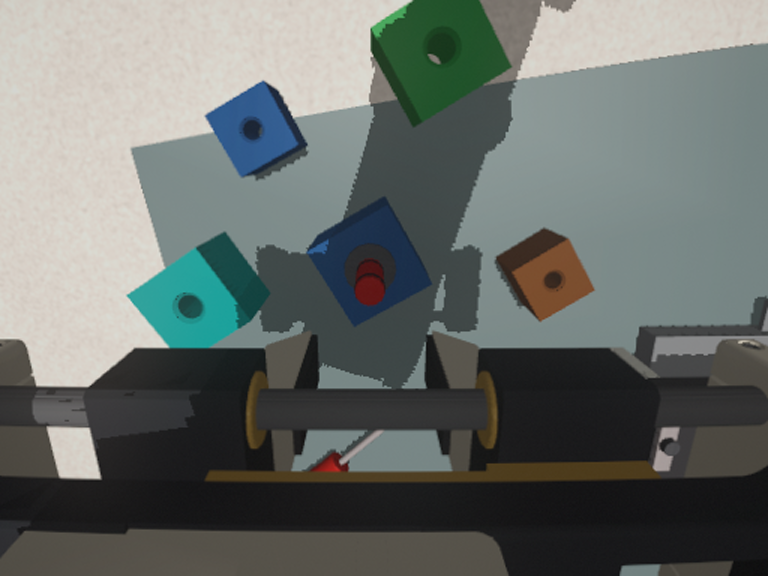

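```bash
python3 - <<'E'
from h import *
p,y,o=tcp();c=arm.get_calibration("wrist"); print(p)
print(onz(c,(370/1.5,290/1.5),.121), onz(c,(371/1.5,265/1.5),.071))
sq=[(308,248),(385,198),(431,285),(356,326)]
q=np.array([onz(c,(u/1.5,v/1.5),.066) for u,v in sq]); print(q.round(4)); print(q.mean(0)); print(np.linalg.norm(np.diff(q,axis=0),axis=1))
E
```

```text
[ 0.44032524 -0.31375195  0.22662489]
[ 0.44089101 -0.31428894  0.121     ] [ 0.4387509  -0.31337562  0.071     ]
[[ 0.4212 -0.3543  0.066 ]
 [ 0.3962 -0.297   0.066 ]
 [ 0.461  -0.2743  0.066 ]
 [ 0.483  -0.3315  0.066 ]]
[ 0.44034568 -0.3142914   0.066     ]
[0.06245352 0.0686626  0.06125613]
```

```bash
python3 -m crank '[[0.45,0.001,-0.001,-0.044,0],[0.45,0,0,-0.044,0],[0.45,0,0,-0.044,0],[0.45,0,0,-0.044,0],[0.45,0,0,-0.044,0],[0.45,0,0,-0.044,0],[0.45,0,0,-0.044,0],[0.45,0,0,-0.02,0]]';python3 -m crank '[[0.45,0,0,0,0],[0.45,0,0,0,0],[0.1,0,0,0,0],[0.1,0,0,0,0],[0.1,0,0,0,0],[0.1,0,0,0,0],[0.1,0,0,0,0],[0.1,0,0,0,0]]' 45
```

```text
clock: 14.75
position: [0.4395, -0.3141, 0.0934]
ee_rot: [-0.254, -3.129, -0.002]
force: [0.1, 0.1, 0.2]
width: 0.449
clock: 15.42
position: [0.4403, -0.3154, 0.0959]
ee_rot: [0.257, 3.13, -0.001]
force: [-1.1, 1.8, 6.0]
width: 0.188
```

```bash
python3 -m crank '[[0.1,0,0,0.02,0],[0.1,0,0,0.05,0],[0.1,0,0,0.06,0],[0.1,0,0,0.06,0],[0.1,0,0,0.06,0],[0.1,0,0,0.06,0],[0.1,0,0,0.06,0],[0.1,0,0,0.03,0]]'
python3 - <<'E'
from h import *
p,y,o=tcp(); print(p,y,o["width"],o["force"])
c=arm.get_calibration("wrist"); E=c["extrinsics"]
R=cv2.Rodrigues(np.array(o["ee_rot"]))[0]
T=np.eye(4);T[:3,:3]=R;T[:3,3]=p
X=np.linalg.inv(T)@E; np.save("X.npy",X); print(X.round(4))
def calib(p,yaw):
    a=np.radians(yaw)
    R=np.array([[np.sin(a),np.cos(a),0],[-np.cos(a),np.sin(a),0],[0,0,-1]]) 
    T=np.eye(4);T[:3,:3]=R;T[:3,3]=p
    return dict(c,extrinsics=T@X)
c8=calib([0.65346107,0.03103975,0.11029004],80.65)
for n,uv in (("C",(269.5,290)),("M",(430.5,290))): print(n,onz(c8,(uv[0]/1.5,uv[1]/1.5),.0775).round(4))
im,c=snap("side","d10"); crop(im,190,160,330,340,3,"d10c")
E
```

```text
clock: 16.08
position: [0.4406, -0.3155, 0.2586]
ee_rot: [0.256, 3.128, -0.002]
force: [-0.1, -1.1, -1.4]
width: 0.185
[ 0.44059677 -0.31551699  0.25863609] 80.63741072472763 0.18529440389701246 [-0.12616062 -1.0801949  -1.3973401 ]
[[ 3.000e-04 -9.594e-01 -2.820e-01  7.610e-02]
 [ 1.000e+00  4.000e-04 -3.000e-04  2.000e-04]
 [ 4.000e-04 -2.820e-01  9.594e-01 -1.410e-01]
 [ 0.000e+00  0.000e+00  0.000e+00  1.000e+00]]
C [ 0.6685 -0.0131  0.0775]
M [0.6792 0.0514 0.0775]
```

View pics/d10c.png

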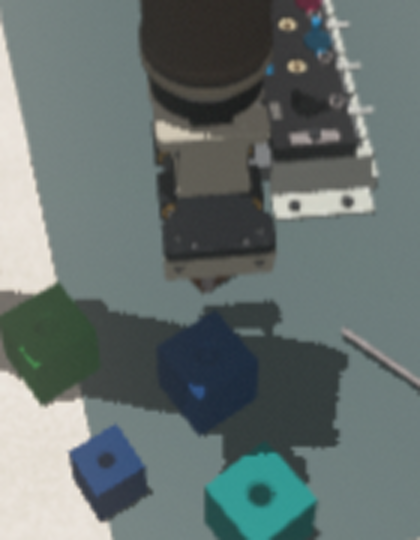

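```bash
cat >> h.py <<'E'
def calib(p,yaw):
    a=np.radians(yaw); X=np.load("X.npy"); c=arm.get_calibration("wrist")
    R=np.array([[-np.sin(a),np.cos(a),0],[np.cos(a),np.sin(a),0],[0,0,-1]])
    T=np.eye(4);T[:3,:3]=R;T[:3,3]=p
    return dict(c,extrinsics=T@X)
E
python3 - <<'E'
from h import *
c8=calib([0.65346107,0.03103975,0.11029004],80.65)
for n,uv in (("C",(269.5,290)),("M",(430.5,290))): print(n,onz(c8,(uv[0]/1.5,uv[1]/1.5),.0775).round(4))
E
```

```text
C [ 0.6251 -0.006   0.0775]
M [0.6356 0.0586 0.0775]
```

```bash
python3 -m crank '[[0.1,0.05,0.084,0,0],[0.1,0.05,0.084,0,0],[0.1,0.05,0.084,0,0],[0.1,0.05,0.084,0,0],[0.1,0.05,0.084,0,0],[0.1,0.05,0.084,0,0],[0.1,0.05,0.084,0,0],[0.1,0.05,0.084,0,0]]';python3 -m crank '[[0.1,0.03,0.051,-0.01,0],[0.1,0.03,0.051,-0.01,0],[0.1,0,0,-0.01,0],[0.1,0,0,-0.01,0],[0.1,0,0,0,0],[0.1,0,0,0,0],[0.1,0,0,0,0],[0.1,0,0,0,0]]'
python3 - <<'E'
from h import *
p,y,o=tcp(); print(p,y,o["width"],o["force"])
im,c=snap("wrist","w11"); cv2.imwrite("pics/w11b.png",cv2.resize(im,(768,576),interpolation=cv2.INTER_CUBIC))
im,c=snap("side","d11"); crop(im,210,100,350,250,4,"d11c")
E
```

```text
clock: 16.8
position: [0.6001, -0.0448, 0.2547]
ee_rot: [-0.257, -3.13, 0.0]
force: [0.4, -0.4, -1.1]
width: 0.19
clock: 17.47
position: [0.6239, -0.0068, 0.2397]
ee_rot: [0.259, 3.13, -0.0]
force: [-0.2, 0.3, -1.3]
width: 0.189
[ 0.6238832  -0.0067728   0.23970281] 80.54382520841875 0.18875977739702549 [-0.16791585  0.33996188 -1.26939204]
```

View pics/w11b.png

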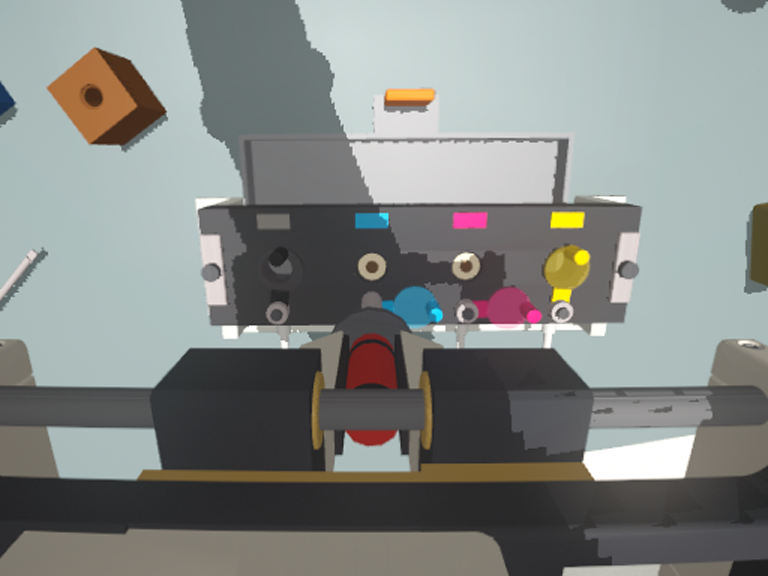

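View pics/d11c.png

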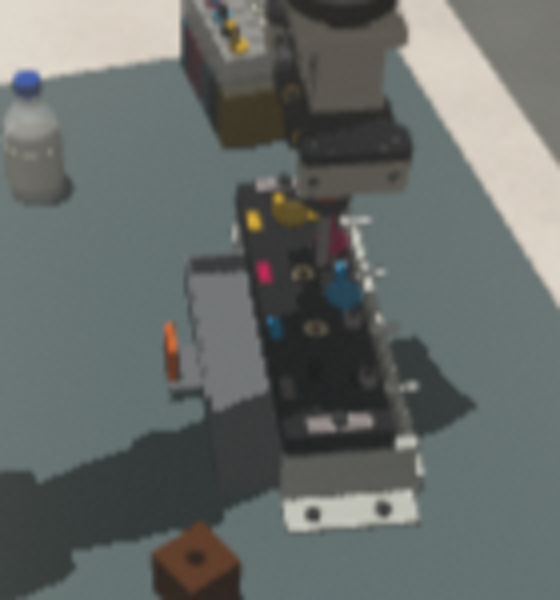

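```bash
python3 -m crank '[[0.1,-0.05,-0.084,0.01,0],[0.1,-0.05,-0.084,0,0],[0.1,-0.05,-0.084,0,0],[0.1,-0.05,-0.084,0,0],[0.1,-0.05,-0.084,0,0],[0.1,-0.05,-0.084,0,0],[0.1,-0.05,-0.084,0,0],[0.1,-0.05,-0.084,0,0]]';python3 -m crank '[[0.1,-0.0295,-0.05,0,0],[0.1,-0.0295,-0.05,0,0],[0.1,0,0,0,0],[0.1,0,0,0,0],[0.1,0,0,-0.05,0],[0.1,0,0,-0.05,0],[0.1,0,0,0,0],[0.1,0,0,0,0]]'
python3 - <<'E'
from h import *
p,y,o=tcp(); print(p,y,o["width"],o["force"])
im,c=snap("wrist","w12"); cv2.imwrite("pics/w12b.png",cv2.resize(im,(768,576),interpolation=cv2.INTER_CUBIC))
im,c=snap("side","d12"); crop(im,190,160,330,340,3,"d12c")
E
```

```text
clock: 18.23
position: [0.4627, -0.2761, 0.2439]
ee_rot: [0.257, 3.13, -0.001]
force: [1.0, -1.2, -1.7]
width: 0.19
clock: 18.9
position: [0.4406, -0.3131, 0.203]
ee_rot: [-0.254, -3.13, -0.002]
force: [-1.4, -0.6, -1.8]
width: 0.189
[ 0.44055265 -0.31311728  0.20303426] 80.73421681429555 0.18901652092912824 [-1.37956248 -0.58656275 -1.84096846]
```

View pics/w12b.png

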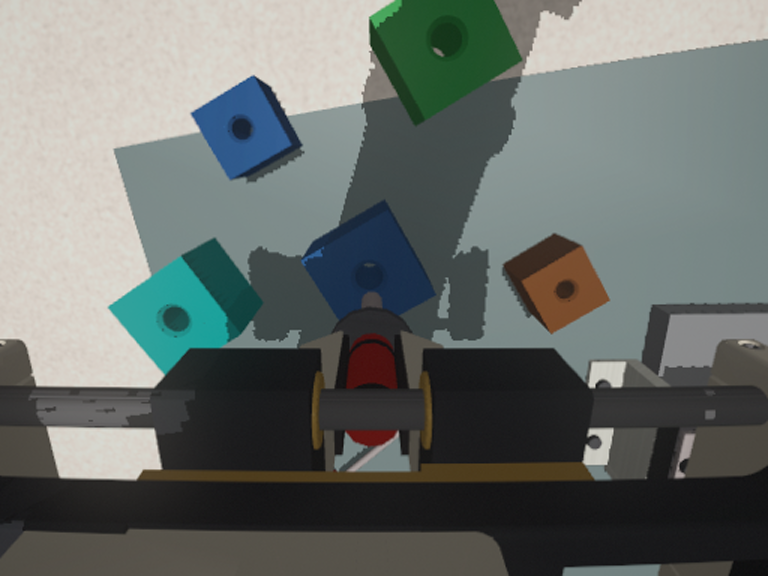

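View pics/d12c.png

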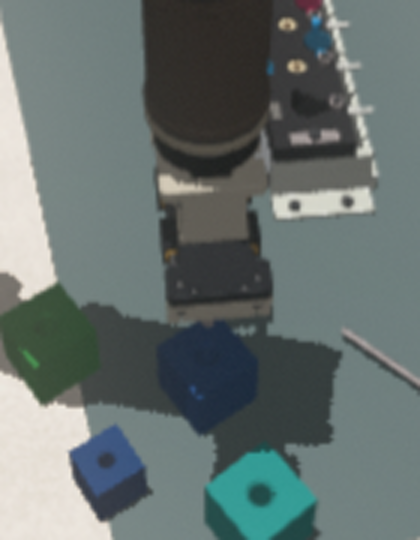

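```bash
python3 - <<'E'
from h import *
c=arm.get_calibration("wrist");p,y,o=tcp();print(p)
print(onz(c,(369.5/1.5,276/1.5),.066), proj(c,[p-[0,0,.092]])*1.5)
E
```

```text
[ 0.44137985 -0.31403762  0.20444392]
[ 0.44272965 -0.31519106  0.066     ] [[370.84441434 296.15897629]]
```

```bash
python3 -m crank '[[0.1,0,-0.001,-0.04,0],[0.1,0,0,-0.04,0],[0.1,0,0,-0.04,0],[0.1,0,0,-0.04,0],[0.1,0,0,-0.04,0],[0.1,0,0,-0.04,0],[0.1,0,0,-0.012,0],[0.1,0,0,-0.006,0]]'
```

```text
clock: 19.67
position: [0.4408, -0.3147, 0.1003]
ee_rot: [-0.256, -3.131, -0.0]
force: [0.5, 0.4, -1.8]
width: 0.188
```

```bash
python3 -m crank '[[0.1,0,0,-0.004,0],[0.1,0,0,-0.004,0],[0.1,0,0,0,0],[0.5,0,0,0,0],[0.5,0,0,0,0],[0.5,0,0,0,0],[0.5,0,0,0,0],[0.5,0,0,0,0]]';python3 -m crank '[[0.5,0,0,0.04,0],[0.5,0,0,0.08,0],[0.5,0,0,0.08,0],[0.5,0,0,0.08,0],[0.5,0,0,0.04,0],[0.5,0.01,0.08,0,0],[0.5,0.01,0.08,0,0],[0.5,0.01,0.08,0,0]]'
python3 - <<'E'
from h import *
p,y,o=tcp(); print(p,y,o["width"],o["force"])
im,c=snap("wrist","w13"); cv2.imwrite("pics/w13b.png",cv2.resize(im,(768,576),interpolation=cv2.INTER_CUBIC))
E
```

```text
clock: 20.33
position: [0.4405, -0.3149, 0.0971]
ee_rot: [0.257, 3.131, -0.0]
force: [0.5, -0.0, 0.1]
width: 0.478
clock: 21.0
position: [0.4524, -0.2181, 0.2254]
ee_rot: [0.259, 3.13, -0.001]
force: [0.4, -0.2, -0.0]
width: 0.499
[ 0.45242965 -0.21811342  0.22544335] 80.53919018017638 0.4988712440418932 [ 0.388022   -0.17447919 -0.03112404]
```

View pics/w13b.png

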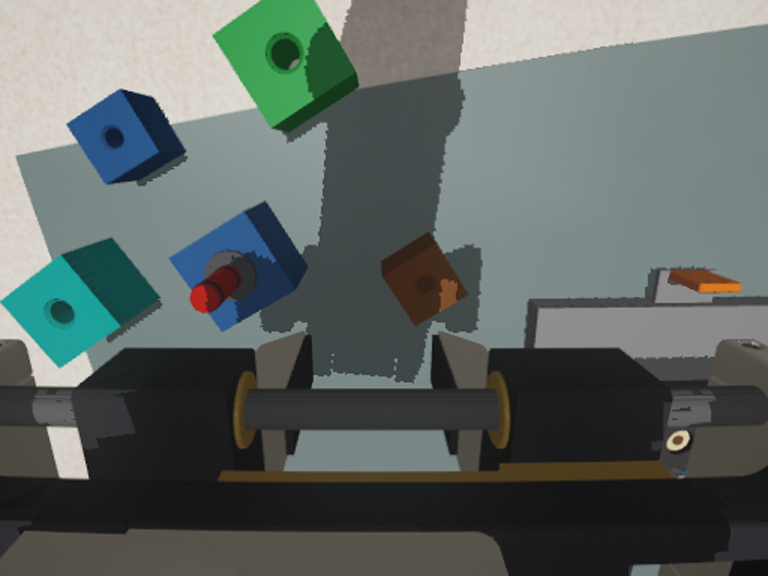

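```bash
python3 - <<'E'
from h import *
c=calib([0.6238832,-0.0067728,0.23970281],80.544)
for uv in [(385,97),(436,97),(410,92),(410,103)]: print(onz(c,(uv[0]/1.5,uv[1]/1.5),.052).round(4))
for uv in [(240,135),(574,135)]: print(onz(c,(uv[0]/1.5,uv[1]/1.5),.025).round(4))
E
```

```text
[0.5148 0.0211 0.052 ]
[0.5204 0.0556 0.052 ]
[0.5143 0.0385 0.052 ]
[0.5214 0.0375 0.052 ]
[ 0.5202 -0.0903  0.025 ]
[0.5613 0.1605 0.025 ]
```

```bash
python3 -m crank '[[0.62,0.0204,0.08,0,0],[0.62,0.0204,0.08,0,0],[0.62,0.0204,0.08,0,0],[0.62,0.0204,0.08,0,0],[0.62,0.0204,0.08,0,0],[0.62,0.0204,0.08,0,0],[0.62,0.0204,0.08,-0.02,0],[0.62,0.0204,0.08,-0.04,0]]';python3 -m crank '[[0.62,0,0,-0.05,0],[0.62,0,0,-0.05,0],[0.62,0,0,-0.05,0],[0.62,0,0,-0.05,0],[0.62,0,0,-0.05,0],[0.62,0,0,-0.05,0],[0.62,0,0,-0.05,0],[0.62,0,0,-0.02,0]]'
python3 - <<'E'
from h import *
p,y,o=tcp(); print(p,y,o["width"],o["force"])
im,c=snap("wrist","w14"); cv2.imwrite("pics/w14b.png",cv2.resize(im,(768,576),interpolation=cv2.INTER_CUBIC))
E
```

```text
clock: 21.72
position: [0.5191, 0.0388, 0.2024]
ee_rot: [0.256, 3.127, 0.001]
force: [1.7, -0.7, -0.4]
width: 0.621
clock: 22.38
position: [0.5165, 0.0368, 0.0507]
ee_rot: [-0.256, -3.128, 0.001]
force: [-0.8, 0.5, 0.5]
width: 0.618
[0.51648154 0.03675435 0.0506986 ] 80.63830452778073 0.6181972739340079 [-0.84071593  0.47261673  0.52966885]
```

View pics/w14b.png

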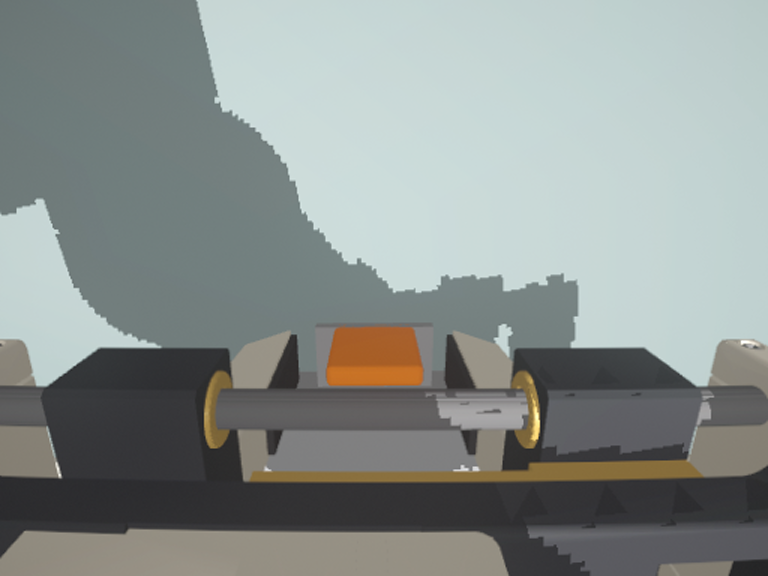

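```bash
python3 -m crank '[[0.2,0,0,0,0],[0.2,0,0,0,0],[0.2,0,0,0,0],[0.2,0,0,0,0],[0.2,0,0,0,0],[0.2,0,0,0,0],[0.2,0,0,0.003,0],[0.2,0,0,0,0]]' 15;  python3 -m crank '[[0.2,0.009,0.0013,0,0],[0.2,0.009,0.0013,0,0],[0.2,0.009,0.0013,0,0],[0.2,0.009,0.0013,0,0],[0.2,0.009,0.0013,0,0],[0.2,0.009,0.0013,0,0],[0.2,0.009,0.0013,0,0],[0.2,0.009,0.0013,0,0]]'; python3 -m crank '[[0.2,0.003,-0.0005,0,0],[0.2,0.003,-0.0005,0,0],[0.2,0.003,-0.0005,0,0],[0.2,0.003,-0.0005,0,0],[0.2,0.003,-0.0005,0,0],[0.2,0,0,0,0],[0.2,0,0,0,0],[0.2,0,0,0,0]]'
```

```text
clock: 23.1
position: [0.518, 0.0372, 0.0545]
ee_rot: [0.256, 3.13, 0.0]
force: [1.5, 0.4, -1.7]
width: 0.371
clock: 23.77
position: [0.5469, 0.0414, 0.054]
ee_rot: [-0.256, -3.131, -0.0]
force: [-1.0, -0.2, -1.1]
width: 0.365
clock: 24.43
position: [0.5493, 0.0415, 0.0539]
ee_rot: [-0.254, -3.126, 0.0]
force: [-12.0, 3.9, 9.1]
width: 0.368
```

```bash
python3 -m crank '[[0.2,-0.005,0.0008,0,0],[0.62,0,0,0,0],[0.62,0,0,0,0],[0.62,0,0,0,0],[0.62,0,0,0.02,0],[0.62,0,0,0.08,0],[0.62,0,0,0.1,0],[0.62,0,0,0.1,0]]'; python3 -m crank '[[0.5,0.02,0,0.08,0],[0.5,0.05,0,0.06,0],[0.5,0.08,0,0,0],[0.5,0.08,0,0,0],[0.5,0.08,0,0,0],[0.5,0,0,0,0],[0.5,0,0,0,0],[0.5,0,0,0,0]]'
python3 - <<'E'
from h import *
p,y,o=tcp(); print(p,y,o["width"])
im,c=snap("wrist","w15"); cv2.imwrite("pics/w15b.png",cv2.resize(im,(768,576),interpolation=cv2.INTER_CUBIC)[:400])
E
```

```text
clock: 25.1
position: [0.55, 0.0405, 0.1756]
ee_rot: [-0.256, -3.13, -0.0]
force: [1.7, -0.5, 0.7]
width: 0.617
clock: 25.77
position: [0.674, 0.0407, 0.2302]
ee_rot: [-0.256, -3.13, -0.0]
force: [-1.0, 0.4, 0.3]
width: 0.503
[0.67403139 0.0407221  0.23017461] 80.64060618311 0.5027187759786422
```

View pics/w15b.png

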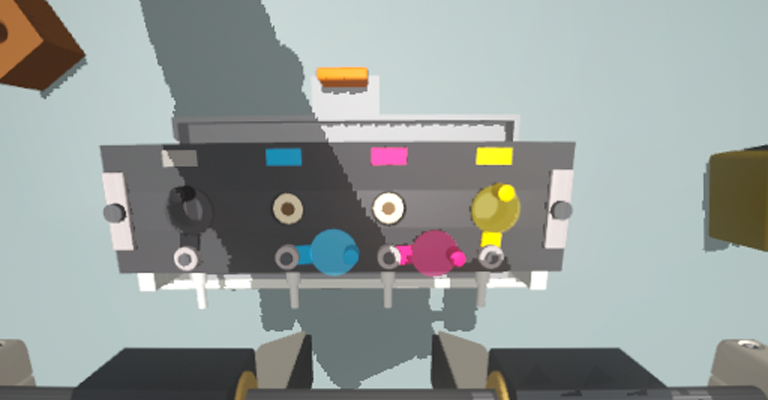

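```bash
python3 - <<'E'
from h import *
c=arm.get_calibration("wrist")
f=lambda u,v,z: onz(c,(u/1.5,v/1.5),z).round(4)
print("C",f(288,209,.0765),"M",f(389,208.5,.0765))
print("tab",f(343,73,.052),"tray fl",f(174,119,.025),f(519,116,.025))
print("home exp", stand([.6288,.0271],-.16,[[-.086,0,0],[-.062,-.128,0],[-.062,.128,0]]).round(4))
E
python3 -m crank '[[0.5,-0.04,-0.08,0,0],[0.5,-0.05,-0.086,0,0],[0.5,-0.05,-0.086,0,0],[0.5,-0.05,-0.086,0,0],[0.5,-0.05,-0.086,0,0],[0.5,-0.05,-0.086,0,0],[0.5,-0.05,-0.086,0,0],[0.5,-0.05,-0.086,0,0]]'
```

```text
C [ 0.6255 -0.0063  0.0765] M [0.636  0.059  0.0765]
tab [0.5462 0.0431 0.052 ] tray fl [ 0.5514 -0.086   0.025 ] [0.5909 0.1642 0.025 ]
home exp [[ 0.5439  0.0408  0.    ]
 [ 0.5472 -0.0894  0.    ]
 [ 0.588   0.1633  0.    ]]
clock: 26.48
position: [0.5164, -0.2332, 0.231]
ee_rot: [0.256, 3.13, -0.001]
force: [0.9, -0.8, 0.2]
width: 0.501
```

```bash
python3 -m crank '[[0.5,-0.048,-0.0513,0,0],[0.5,-0.048,-0.0513,0,0],[0.5,-0.048,-0.0513,0,0],[0.5,-0.048,-0.0513,0,0],[0.5,0,0,0,0],[0.5,0,0,0,0],[0.5,0,0,-0.05,0],[0.5,0,0,-0.05,0]]'
python3 - <<'E'
from h import *
p,y,o=tcp(); print(p,y,o["width"])
im,c=snap("wrist","w16"); cv2.imwrite("pics/w16b.png",cv2.resize(im,(768,576),interpolation=cv2.INTER_CUBIC)[:450])
E
```

```text
clock: 27.15
position: [0.4429, -0.3133, 0.1913]
ee_rot: [0.254, 3.128, -0.002]
force: [0.5, 0.2, -1.4]
width: 0.5
[ 0.44290931 -0.31334875  0.19128476] 80.70696242210327 0.5001577744308816
```

View pics/w16b.png

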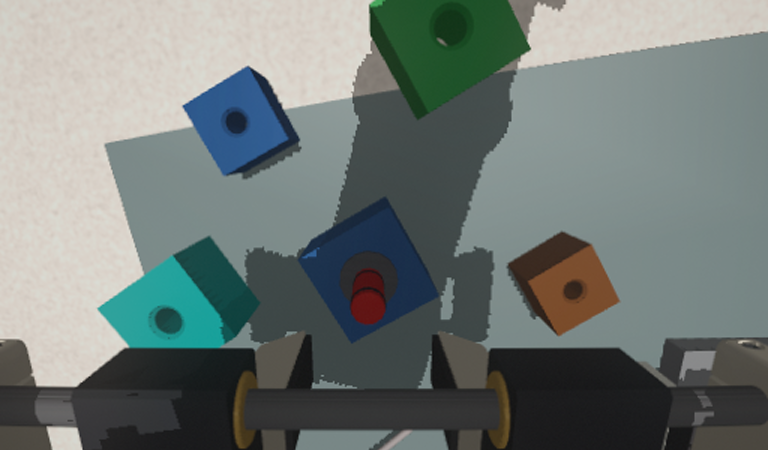

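```bash
python3 -m crank '[[0.5,-0.005,-0.002,-0.04,0],[0.5,0,0,-0.04,0],[0.5,0,0,-0.04,0],[0.5,0,0,-0.04,0],[0.5,0,0,-0.04,0],[0.5,0,0,-0.04,0],[0.5,0,0,0,0],[0.5,0,0,0,0]]';python3 -m crank '[[0.5,0,0,-0.003,0],[0.5,0,0,0,0],[0.1,0,0,0,0],[0.1,0,0,0,0],[0.1,0,0,0,0],[0.1,0,0,0,0],[0.1,0,0,0,0],[0.1,0,0,0,0]]' 50
```

```text
clock: 27.87
position: [0.4399, -0.3138, 0.0944]
ee_rot: [-0.254, -3.13, -0.002]
force: [-0.2, 0.0, 0.5]
width: 0.501
clock: 28.53
position: [0.4397, -0.3151, 0.093]
ee_rot: [0.257, 3.131, -0.0]
force: [0.2, 0.0, 2.5]
width: 0.19
```

```bash
python3 -m crank '[[0.1,0,0,0.02,0],[0.1,0,0,0.05,0],[0.1,0,0,0.06,0],[0.1,0,0,0.06,0],[0.1,0,0,0.06,0],[0.1,0,0,0.06,0],[0.1,0,0,0.05,0],[0.1,0.01,0.01,0.01,0]]'; python3 -m crank '[[0.1,0.05,0.084,0,0],[0.1,0.05,0.084,0,0],[0.1,0.05,0.084,0,0],[0.1,0.05,0.084,0,0],[0.1,0.05,0.084,0,0],[0.1,0.05,0.084,0,0],[0.1,0.05,0.084,0,0],[0.1,0.05,0.084,0,0]]';python3 -m crank '[[0.1,0.026,0.045,-0.01,0],[0.1,0.026,0.045,-0.01,0],[0.1,0,0,-0.03,0],[0.1,0,0,-0.03,0],[0.1,0,0,-0.03,0],[0.1,0,0,0,0],[0.1,0,0,0,0],[0.1,0,0,0,0]]'
python3 - <<'E'
from h import *
p,y,o=tcp(); print(p,y,o["width"],o["force"])
im,c=snap("wrist","w17"); cv2.imwrite("pics/w17b.png",cv2.resize(im,(768,576),interpolation=cv2.INTER_CUBIC)[:450])
E
```

```text
clock: 29.2
position: [0.4443, -0.3125, 0.2448]
ee_rot: [0.258, 3.127, -0.005]
force: [0.2, -1.0, -1.8]
width: 0.183
clock: 29.87
position: [0.604, -0.0401, 0.2403]
ee_rot: [-0.256, -3.13, -0.0]
force: [1.1, -0.6, -2.3]
width: 0.183
clock: 30.53
position: [0.6244, -0.0073, 0.1972]
ee_rot: [0.259, 3.131, -0.0]
force: [-0.3, 0.5, -1.2]
width: 0.188
[ 0.62438819 -0.00727939  0.19717013] 80.54917050919815 0.18758721102683482 [-0.29446581  0.45689432 -1.19554134]
```

View pics/w17b.png

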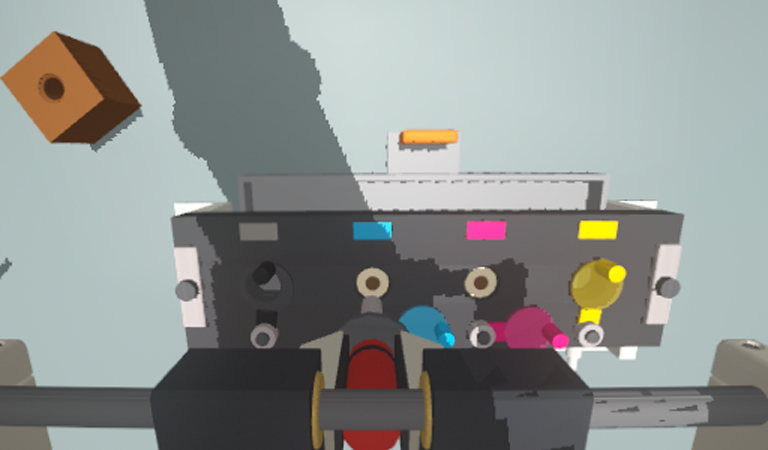

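```bash
python3 -m crank '[[0.1,0.002,0.003,-0.015,0],[0.1,0,0,-0.015,0],[0.1,0,0,-0.015,0],[0.1,0,0,-0.01,0],[0.1,0,0,-0.01,0],[0.1,0,0,-0.01,0],[0.1,0,0,-0.01,0],[0.1,0,0,0,0]]'
```

```text
clock: 31.25
position: [0.6254, -0.0049, 0.1626]
ee_rot: [0.256, 3.131, 0.0]
force: [-0.1, -1.2, -0.3]
width: 0.185
```

```bash
python3 - <<'E'
from h import *
p,y,o=tcp(); print(p,o["force"])
im,c=snap("wrist","w18"); crop(im,150,150,400,300,3,"w18c")
E
```

```text
[ 0.62535515 -0.00485697  0.16258344] [-0.06406399 -1.15534221 -0.25958216]
```

View pics/w18c.png

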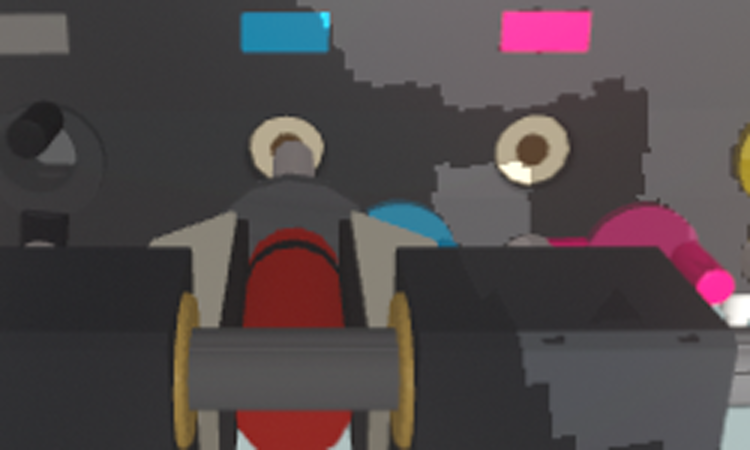

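```bash
python3 -m crank '[[0.1,-0.001,-0.004,0,0],[0.1,0,0,-0.005,0],[0.1,0,0,-0.005,0],[0.1,0,0,-0.005,0],[0.1,0,0,-0.005,0],[0.1,0,0,0,0],[0.1,0,0,0,0],[0.1,0,0,0,0]]'
```

```text
clock: 31.97
position: [0.6252, -0.0067, 0.1555]
ee_rot: [0.257, 3.13, 0.0]
force: [-1.1, 0.7, 6.1]
width: 0.192
```

```bash
python3 -m crank '[[0.1,0,0,-0.005,0],[0.1,0,0,-0.005,0],[0.1,0,0,-0.005,0],[0.1,0,0,-0.005,0],[0.1,0,0,0,0],[0.1,0,0,0,0],[0.1,0,0,0,0],[0.1,0,0,0,0]]';python3 -m crank '[[0.1,0,0,-0.005,0],[0.1,0,0,-0.005,0],[0.1,0,0,-0.005,0],[0.1,0,0,-0.005,0],[0.1,0,0,0,0],[0.1,0,0,0,0],[0.1,0,0,0,0],[0.1,0,0,0,0]]'
python3 - <<'E'
from h import *
im,c=snap("wrist","w19"); crop(im,130,120,380,300,3,"w19c")
E
```

```text
clock: 32.63
position: [0.6248, -0.0066, 0.1468]
ee_rot: [-0.256, -3.131, -0.0]
force: [-0.0, -0.1, -0.9]
width: 0.189
clock: 33.3
position: [0.625, -0.0066, 0.1391]
ee_rot: [0.256, 3.131, 0.0]
force: [-0.6, 0.2, -1.8]
width: 0.188
```

View pics/w19c.png

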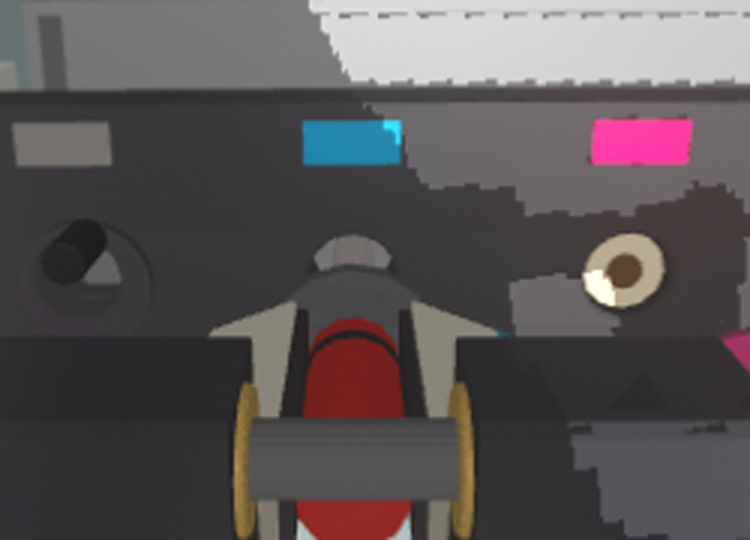

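```bash
python3 -m crank '[[0.1,0,0,0.04,0],[0.1,0,0,0.05,0],[0.1,0,0,0.05,0],[0.1,0,0,0.01,0],[0.1,0.013,0.0815,0,0],[0.1,0.013,0.0815,0,0],[0.1,0,0,0,0],[0.1,0,0,0,0]]';python3 -m crank '[[0.1,0,0,-0.02,0],[0.1,0,0,-0.02,0],[0.1,0,0,-0.02,0],[0.1,0,0,-0.01,0],[0.1,0,0,0,0],[0.1,0,0,0,0],[0.1,0,0,0,0],[0.1,0,0,0,0]]'
python3 - <<'E'
from h import *
p,y,o=tcp(); print(p,o["force"])
im,c=snap("wrist","w20"); crop(im,70,100,370,300,2.6,"w20c")
E
```

```text
clock: 34.02
position: [0.6349, 0.0617, 0.1984]
ee_rot: [-0.249, -3.131, -0.002]
force: [0.0, -0.6, -1.8]
width: 0.19
clock: 34.68
position: [0.6356, 0.0586, 0.1714]
ee_rot: [0.257, 3.13, 0.0]
force: [-0.0, -0.4, -1.8]
width: 0.191
[0.63558143 0.05857314 0.17136798] [-0.04144271 -0.36063823 -1.82832756]
```

View pics/w20c.png

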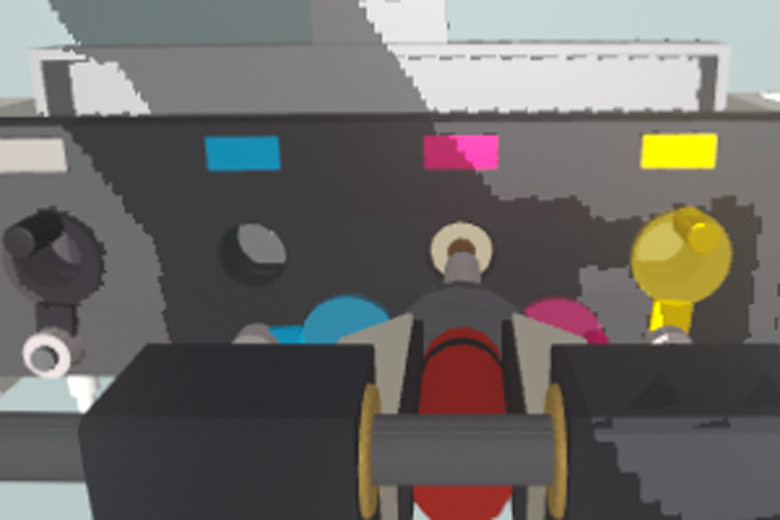

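```bash
python3 -m crank '[[0.1,0,0,-0.006,0],[0.1,0,0,-0.006,0],[0.1,0,0,-0.006,0],[0.1,0,0,-0.006,0],[0.1,0,0,-0.006,0],[0.1,0,0,-0.006,0],[0.1,0,0,0,0],[0.1,0,0,0,0]]';python3 -m crank '[[0.1,0,0,-0.006,0],[0.1,0,0,-0.006,0],[0.1,0,0,-0.006,0],[0.1,0,0,-0.006,0],[0.1,0,0,-0.006,0],[0.1,0,0,-0.006,0],[0.1,0,0,0,0],[0.1,0,0,0,0]]'
```

```text
clock: 35.4
position: [0.6356, 0.0589, 0.157]
ee_rot: [0.256, 3.13, 0.001]
force: [-0.7, 0.9, 3.3]
width: 0.183
clock: 36.07
position: [0.635, 0.0584, 0.1416]
ee_rot: [-0.256, -3.13, 0.0]
force: [0.5, 0.1, -1.1]
width: 0.181
```

```bash
python3 -m crank '[[0.1,0,0,-0.006,0],[0.1,0,0,-0.003,0],[0.1,0,0,0,0],[0.1,0,0,0,0],[0.1,0,0,0.04,0],[0.1,0,0,0.06,0],[0.1,0,0,0.07,0],[0.1,0,0,0.07,0]]'; python3 -m crank '[[0.1,0,0,0.02,0],[0.1,0,0,0,0],[0.1,0,0,0,0],[0.1,0,0,0,0],[0.1,0,0,0,0],[0.1,0,0,0,0],[0.1,0,0,0,0],[0.1,0,0,0,0]]'
python3 - <<'E'
from h import *
p,y,o=tcp(); print(p,o["force"])
im,c=snap("wrist","w21"); cv2.imwrite("pics/w21b.png",cv2.resize(im,(768,576),interpolation=cv2.INTER_CUBIC)[:450])
E
```

```text
clock: 36.73
position: [0.6349, 0.0585, 0.2354]
ee_rot: [-0.256, -3.13, 0.0]
force: [1.8, -0.1, -2.4]
width: 0.192
clock: 37.4
position: [0.6351, 0.0585, 0.2419]
ee_rot: [-0.256, -3.13, 0.0]
force: [0.6, -0.3, -2.1]
width: 0.184
[0.63508637 0.05854763 0.24188768] [ 0.63954673 -0.27801037 -2.14327135]
```

View pics/w21b.png

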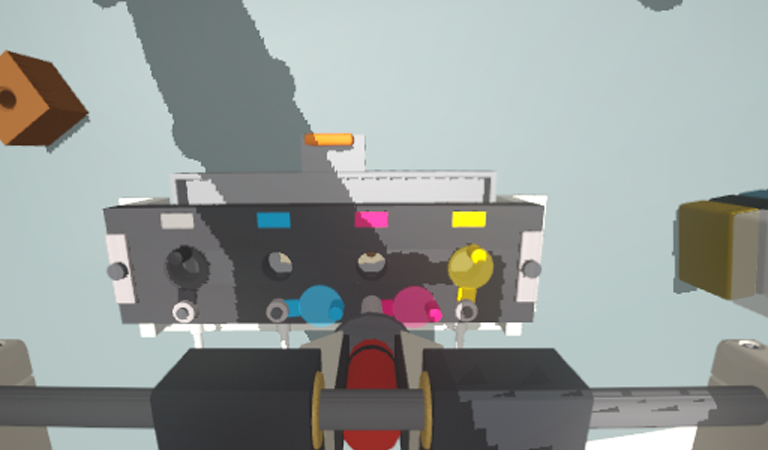

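```bash
python3 -m crank '[[0.1,-0.0443,-0.0849,0,0],[0.1,-0.0443,-0.0849,0,0],[0.1,-0.0443,-0.0849,0,0],[0.1,-0.0443,-0.0849,0,0],[0.1,-0.0443,-0.0849,0,0],[0.1,-0.0443,-0.0849,0,0],[0.1,-0.0443,-0.0849,0,0],[0.1,-0.0443,-0.0849,0,0]]'; python3 -m crank '[[0.1,-0.0443,-0.0849,0,0],[0.1,-0.0443,-0.0849,0,0],[0.1,-0.0443,-0.0849,0,0],[0.1,0,0,0,0],[0.1,0,0,-0.05,0],[0.1,0,0,-0.05,0],[0.1,0,0,0,0],[0.1,0,0,0,0]]'
python3 - <<'E'
from h import *
p,y,o=tcp(); print(p,o["force"],y)
im,c=snap("wrist","w22"); cv2.imwrite("pics/w22b.png",cv2.resize(im,(768,576),interpolation=cv2.INTER_CUBIC)[100:450])
print(proj(c,[p-[0,0,.089],[.4408,-.3142,.066]])*1.5)
E
```

```text
clock: 38.12
position: [0.4925, -0.2146, 0.2427]
ee_rot: [0.256, 3.131, -0.0]
force: [1.2, -0.1, -2.1]
width: 0.187
clock: 38.78
position: [0.4399, -0.3145, 0.2021]
ee_rot: [-0.256, -3.129, -0.002]
force: [0.5, 0.6, -1.1]
width: 0.188
[ 0.4399013  -0.3144518   0.20207333] [ 0.50910534  0.5682409  -1.05453037] 80.65051053156348
[[370.66125152 298.33107985]
 [371.3051436  276.58988647]]
```

View pics/w22b.png

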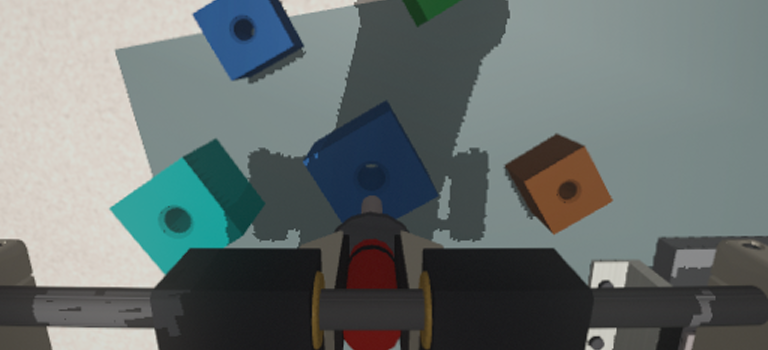

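```bash
python3 -m crank '[[0.1,0.002,0,-0.04,0],[0.1,0,0,-0.04,0],[0.1,0,0,-0.04,0],[0.1,0,0,-0.04,0],[0.1,0,0,-0.04,0],[0.1,0,0,-0.04,0],[0.1,0,0,-0.012,0],[0.1,0,0,-0.006,0]]'; python3 -m crank '[[0.1,0,0,-0.003,0],[0.1,0,0,-0.002,0],[0.1,0,0,0,0],[0.1,0,0,0,0],[0.1,0,0,0,0],[0.1,0,0,0,0],[0.1,0,0,0,0],[0.1,0,0,0,0]]'
```

```text
clock: 39.5
position: [0.4416, -0.3149, 0.0996]
ee_rot: [0.256, 3.131, -0.0]
force: [-0.2, -0.7, -0.5]
width: 0.187
clock: 40.17
position: [0.4412, -0.315, 0.0975]
ee_rot: [0.257, 3.131, -0.0]
force: [-0.0, -0.9, -1.0]
width: 0.19
```

```bash
python3 -m crank '[[0.1,0,0,-0.004,0],[0.1,0,0,-0.004,0],[0.1,0,0,-0.002,0],[0.1,0,0,0,0],[0.1,0,0,0,0],[0.1,0,0,0,0],[0.1,0,0,0,0],[0.1,0,0,0,0]]';python3 -m crank '[[0.5,0,0,0,0],[0.5,0,0,0,0],[0.5,0,0,0,0],[0.5,0,0,0,0],[0.5,0,0,0.03,0],[0.5,0,0,0.08,0],[0.5,0,0,0.1,0],[0.5,0,0,0.1,0]]'
```

```text
clock: 40.83
position: [0.4412, -0.315, 0.0933]
ee_rot: [0.257, 3.131, 0.0]
force: [0.6, 0.7, -2.0]
width: 0.185
clock: 41.5
position: [0.4405, -0.3145, 0.2183]
ee_rot: [-0.256, -3.13, -0.002]
force: [0.6, -0.9, -1.0]
width: 0.502
```

```bash
python3 -m crank '[[0.4,0.059,0.0784,0.01,0],[0.4,0.059,0.0784,0,0],[0.4,0.059,0.0784,0,0],[0.4,0.059,0.0784,0,0],[0.4,0.059,0.0784,0,0],[0.4,0.059,0.0784,0,0],[0.4,0.059,0.0784,0,0],[0.4,0.059,0.0784,0,0]]';python3 -m crank '[[0.33,0.059,0.0784,0,0],[0.33,0.059,0.0784,0,0],[0.33,0.059,0.0784,0,0],[0.33,0,0,0,0],[0.33,0,0,0,0],[0.33,0,0,0,0],[0.33,0,0,0,0],[0.33,0,0,0,0]]'
python3 - <<'E'
from h import *
p,y,o=tcp(); print(p,o["force"],y)
im,c=snap("wrist","w23"); cv2.imwrite("pics/w23b.png",cv2.resize(im,(768,576),interpolation=cv2.INTER_CUBIC)[:400])
im,c=snap("side","d23"); crop(im,190,100,360,340,2.4,"d23c")
E
```

```text
clock: 42.17
position: [0.6309, -0.0625, 0.2215]
ee_rot: [0.257, 3.131, -0.0]
force: [0.9, -1.4, 0.5]
width: 0.4
clock: 42.83
position: [0.7004, 0.028, 0.2215]
ee_rot: [0.26, 3.131, -0.002]
force: [0.4, -0.0, -0.7]
width: 0.33
[0.70039963 0.02797873 0.22154017] [ 0.44268151 -0.02282149 -0.71065334] 80.50626768545
```

View pics/w23b.png

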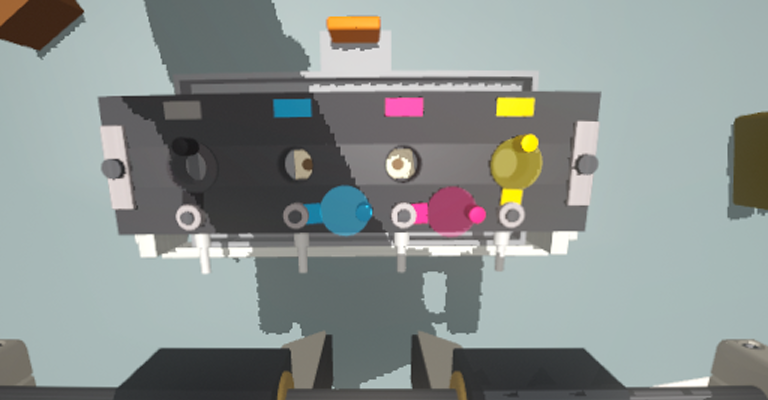

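View pics/d23c.png

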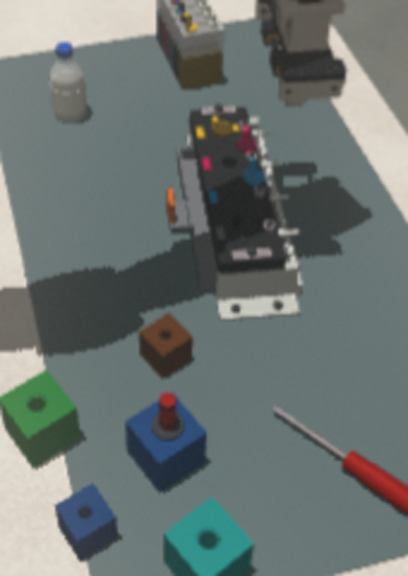

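```bash
cat > knobs.py <<'E'
from h import *
import sys
S=np.array([.6298,.0268]);yaw=-.16
def ang(c,k,uv):
    w=onz(c,uv,.102); d=w[:2]-S; cs,sn=np.cos(yaw),np.sin(yaw)
    q=np.array([cs*d[0]+sn*d[1],-sn*d[0]+cs*d[1]])-[.030,k]
    return w,np.arctan2(q[1],-q[0]),np.hypot(*q)
E
python3 - <<'E'
from knobs import *
c=arm.get_calibration("wrist")
for n,k,uv in (("M",.033,(478,215)),("C",-.033,(364,211)),("Y",.099,(530,143)),("K",-.099,(184,147))): print(n,ang(c,k,np.array(uv)/1.5))
for a0 in (1.5,1.6):
    a=np.linspace(a0,-.03,9);w=stand([0,0],yaw,np.c_[.03-.042*np.cos(a),.042*np.sin(a),a*0]);print((np.diff(w,axis=0)/.4).round(4))
E
```

```text
M (array([0.67067505, 0.09648688, 0.102     ]), np.float64(1.5530849389209926), np.float64(0.042315566132927813))
C (array([0.65761734, 0.03151592, 0.102     ]), np.float64(1.4928012494399052), np.float64(0.04221583070144391))
Y (array([0.63520554, 0.1294734 , 0.102     ]), np.float64(0.07841239939444952), np.float64(0.04114767479657975))
K (array([ 0.60532301, -0.06217565,  0.102     ]), np.float64(0.17962272212246078), np.float64(0.04064280499078175))
[[-0.0201 -0.0001  0.    ]
 [-0.0197 -0.0039  0.    ]
 [-0.0186 -0.0076  0.    ]
 [-0.0168 -0.011   0.    ]
 [-0.0144 -0.014   0.    ]
 [-0.0115 -0.0165  0.    ]
 [-0.0081 -0.0183  0.    ]
 [-0.0045 -0.0195 -0.    ]]
[[-0.0213  0.0019  0.    ]
 [-0.0212 -0.0025  0.    ]
 [-0.0203 -0.0067  0.    ]
 [-0.0185 -0.0107  0.    ]
 [-0.0159 -0.0142  0.    ]
 [-0.0127 -0.0171  0.    ]
 [-0.009  -0.0194  0.    ]
 [-0.0049 -0.0208 -0.    ]]
```

```bash
python3 -m crank '[[0.23,-0.0186,0.0428,-0.02,0],[0.23,-0.0186,0.0428,-0.02,0],[0.23,-0.0186,0.0428,-0.02,0],[0.23,-0.0186,0.0428,-0.02,0],[0.23,0,0,-0.05,0],[0.23,0,0,-0.05,0],[0.23,0,0,-0.05,0],[0.23,0,0,-0.038,0]]' 4
python3 - <<'E'
from h import *
p,y,o=tcp(); print(p,o["force"],y)
im,c=snap("wrist","w24"); cv2.imwrite("pics/w24b.png",cv2.resize(im,(768,576),interpolation=cv2.INTER_CUBIC)[200:500])
E
```

```text
clock: 43.6
position: [0.6704, 0.0976, 0.1129]
ee_rot: [-0.258, -3.13, 0.001]
force: [-0.1, -0.3, 0.2]
width: 0.229
[0.67041772 0.09756503 0.11289952] [-0.07321322 -0.29127617  0.2435751 ] 80.59429839320613
```

View pics/w24b.png

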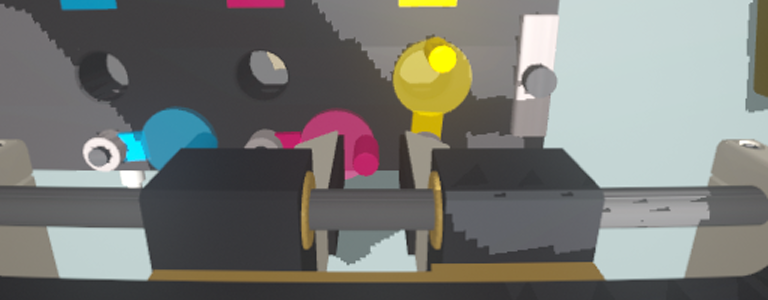

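Knob is between the jaws at (366,362 in full frame); close and swing back.

```bash
python3 -m crank '[[0.05,0,-0.002,0,0],[0.05,0,0,0,0],[0.05,0,0,0,0],[0.05,0,0,0,0],[0.05,0,0,0,0],[0.05,0,0,0,0],[0.05,0,0,0,0],[0.05,0,0,0,0]]' 5; python3 -m crank '[[0.05,-0.0205,0.0005,0,0],[0.05,-0.0203,-0.0035,0,0],[0.05,-0.0192,-0.0073,0,0],[0.05,-0.0173,-0.011,0,0],[0.05,-0.0148,-0.014,0,0],[0.05,-0.012,-0.0167,0,0],[0.05,-0.0083,-0.0185,0,0],[0.05,-0.0046,-0.02,0,0]]'
python3 - <<'E'
from h import *
p,y,o=tcp(); print(p,o["force"],y,o["width"])
im,c=snap("wrist","w25"); cv2.imwrite("pics/w25b.png",cv2.resize(im,(768,576),interpolation=cv2.INTER_CUBIC)[200:500])
E
```

```text
clock: 44.32
position: [0.6711, 0.0954, 0.1149]
ee_rot: [0.259, 3.131, -0.004]
force: [-1.0, -5.1, -4.3]
width: 0.1
clock: 44.98
position: [0.6233, 0.0621, 0.1147]
ee_rot: [-0.254, -3.131, -0.002]
force: [-2.6, 3.0, 3.6]
width: 0.1
[0.62328322 0.06213828 0.11468048] [-2.58545446  2.98586248  3.59644281] 80.7195611588111 0.0996642602700852
```

View pics/w25b.png

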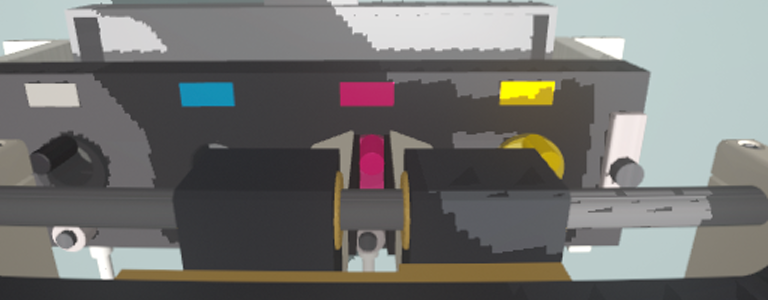

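```bash
python3 -m crank '[[0.05,0,-0.003,0,0],[0.05,0,-0.003,0,0],[0.05,0,0,0,0],[0.05,0,0,0,0],[0.05,0,0,0,0],[0.05,0,0,0,0],[0.05,0,0,0,0],[0.05,0,0,0,0]]';  python3 -m crank '[[0.05,0,0.004,0,0],[0.23,0,0,0,0],[0.23,0,0,0,0],[0.23,0,0,0,0],[0.23,0,0,0.03,0],[0.23,0,0,0.06,0],[0.23,0,0,0.02,0],[0.23,0,0,0,0]]'
```

```text
clock: 45.7
position: [0.6238, 0.0599, 0.1144]
ee_rot: [-0.256, -3.13, -0.002]
force: [-4.0, 4.0, 5.2]
width: 0.101
clock: 46.37
position: [0.626, 0.0609, 0.1612]
ee_rot: [0.257, 3.126, 0.002]
force: [0.8, 1.3, -0.4]
width: 0.233
```

```bash
python3 -m crank '[[0.23,0.0263,-0.0245,0,0],[0.23,0.0263,-0.0245,0,0],[0.23,0.0263,-0.0245,0,0],[0.23,0,0,-0.04,0],[0.23,0,0,-0.04,0],[0.23,0,0,-0.035,0],[0.23,0,0,0,0],[0.23,0,0,0,0]]' 4
python3 - <<'E'
from h import *
p,y,o=tcp(); print(p,o["force"],y)
im,c=snap("wrist","w26"); cv2.imwrite("pics/w26b.png",cv2.resize(im,(768,576),interpolation=cv2.INTER_CUBIC)[200:500])
E
```

```text
clock: 47.03
position: [0.655, 0.031, 0.1111]
ee_rot: [-0.256, -3.129, 0.001]
force: [0.8, 0.1, -0.2]
width: 0.231
[0.65503753 0.03101993 0.11114762] [ 0.76649076  0.14029429 -0.1897841 ] 80.63565922141157
```

View pics/w26b.png

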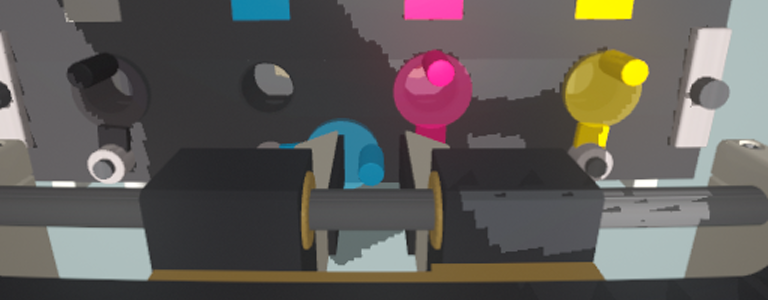

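```bash
python3 -m crank '[[0.05,0.006,0,0.004,0],[0.05,0,0,0,0],[0.05,0,0,0,0],[0.05,0,0,0,0],[0.05,0,0,0,0],[0.05,0,0,0,0],[0.05,0,0,0,0],[0.05,0,0,0,0]]' 5; python3 -m crank '[[0.05,-0.0201,-0.0001,0,0],[0.05,-0.0197,-0.0039,0,0],[0.05,-0.0186,-0.0076,0,0],[0.05,-0.0168,-0.011,0,0],[0.05,-0.0144,-0.014,0,0],[0.05,-0.0115,-0.0165,0,0],[0.05,-0.0081,-0.0183,0,0],[0.05,-0.0045,-0.0195,0,0]]'; python3 -m crank '[[0.05,0,-0.004,0,0],[0.05,0,-0.004,0,0],[0.05,0,0,0,0],[0.05,0,0,0,0],[0.05,0,0,0,0],[0.05,0,0,0,0],[0.05,0,0,0,0],[0.05,0,0,0,0]]'
```

```text
clock: 47.75
position: [0.659, 0.0305, 0.1146]
ee_rot: [0.257, 3.129, -0.001]
force: [0.2, -3.5, 5.6]
width: 0.1
clock: 48.42
position: [0.6115, -0.0048, 0.1135]
ee_rot: [-0.255, -3.13, -0.001]
force: [-1.0, 3.3, 2.6]
width: 0.098
clock: 49.08
position: [0.6117, -0.0054, 0.1134]
ee_rot: [-0.253, -3.129, -0.005]
force: [-3.3, 9.0, 4.3]
width: 0.099
```

```bash
python3 -m crank '[[0.05,0,0.007,0,0],[0.23,0,0,0,0],[0.23,0,0,0,0],[0.23,0,0,0,0],[0.23,0,0,0.04,0],[0.23,0,0,0.08,0],[0.23,0,0,0.08,0],[0.23,0,0,0.08,0]]';  python3 -m crank '[[0.33,0.05,0.02,0,0],[0.33,0.05,0.02,0,0],[0.33,0.05,0.02,0,0],[0.33,0.05,0.02,0,0],[0.33,0.02,0,0,0],[0.33,0,0,0,0],[0.33,0,0,0,0],[0.33,0,0,0,0]]'
cat > look.py <<'E'
from knobs import *
n=sys.argv[1]
p,y,o=tcp(); print(p,y)
im,c=snap("wrist",n); crop(im,50,0,420,180,2.1,n+"c")
E
python3 look.py w27
```

```text
clock: 49.75
position: [0.6124, -0.0064, 0.2266]
ee_rot: [-0.258, -3.13, 0.001]
force: [1.2, -0.2, -0.5]
width: 0.234
clock: 50.42
position: [0.6998, 0.0254, 0.2255]
ee_rot: [-0.258, -3.13, 0.001]
force: [-0.7, -0.8, 0.4]
width: 0.331
[0.69983465 0.02541359 0.22551745] 80.58310817544799
```

View pics/w27c.png

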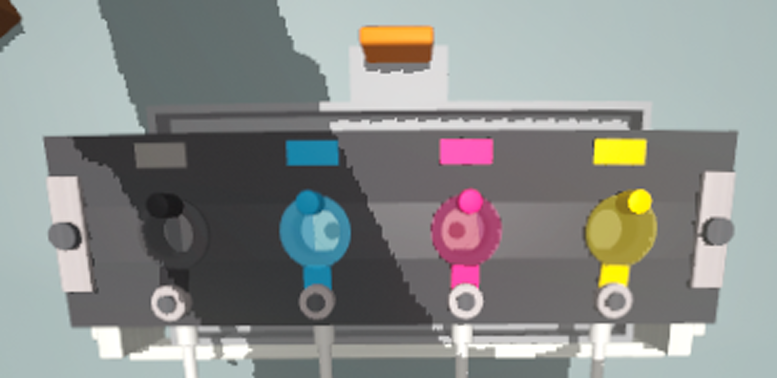

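```bash
python3 - <<'E'
from knobs import *
c=arm.get_calibration("wrist")
for n,k,uv in (("M",.033,(471,201)),("C",-.033,(308,202)),("Y",.099,(640,202)),("K",-.099,(157,206))): print(n,ang(c,k,np.array(uv)/2.1+[50,0]))
print(proj(c,stand(S,yaw,[[0,-.033,.08],[.03,-.033,.09],[.03,.033,.09],[.03,.099,.09],[.03,-.099,.09],[-.042,-.15,.08],[-.042,.15,.08]]))*2.1-[105,0])
E
```

```text
M (array([0.62415414, 0.06122008, 0.102     ]), np.float64(0.0019716161958941067), np.float64(0.04105756847948565))
C (array([ 0.61371026, -0.00387234,  0.102     ]), np.float64(0.003806166044876379), np.float64(0.04099786774372422))
Y (array([0.63536618, 0.12903612, 0.102     ]), np.float64(0.0689485829031518), np.float64(0.04089014274003198))
K (array([ 0.60470062, -0.06510644,  0.102     ]), np.float64(0.1059556805063063), np.float64(0.040362777960978195))
[[316.98403176 228.5776596 ]
 [316.62352394 299.3461632 ]
 [466.65706022 298.70201973]
 [616.08304904 298.53286682]
 [168.16632104 300.45547652]
 [ 43.90105913 132.44596519]
 [739.21740518 128.41958832]]
```

```bash
python3 -m crank '[[0.22,-0.0403,0.0646,-0.02,0],[0.22,-0.0403,0.0646,-0.02,0],[0.22,-0.0403,0.0646,-0.02,0],[0.22,-0.0403,0.0646,-0.02,0],[0.22,0,0,-0.05,0],[0.22,0,0,-0.05,0],[0.22,0,0,-0.05,0],[0.22,0,0,-0.045,0]]' 4
python3 - <<'E'
from h import *
p,y,o=tcp(); print(p,o["force"],y)
im,c=snap("wrist","w28"); cv2.imwrite("pics/w28b.png",cv2.resize(im,(768,576),interpolation=cv2.INTER_CUBIC)[200:500])
E
```

```text
clock: 51.13
position: [0.6354, 0.1291, 0.1152]
ee_rot: [0.257, 3.131, -0.001]
force: [-0.7, 0.3, -0.7]
width: 0.218
[0.63540294 0.12914329 0.11523612] [-0.65223468  0.29758309 -0.71850262] 80.6236662742155
```

View pics/w28b.png

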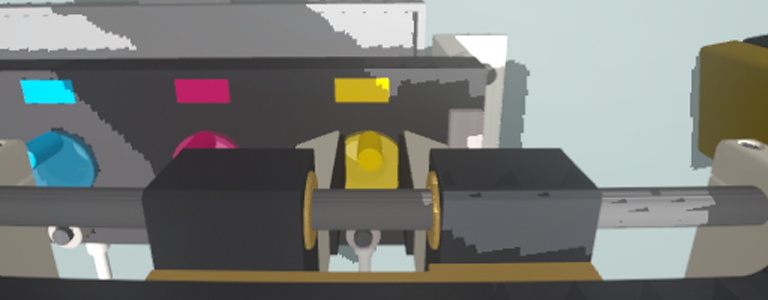

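```bash
python3 -m crank '[[0.05,0,0,-0.002,0],[0.05,0,0,0,0],[0.05,0,0,0,0],[0.05,0,0,0,0],[0.05,0,0,0,0],[0.05,0,0,0,0],[0.05,0,0,0,0],[0.05,0,0,0,0]]' 5; python3 -m crank '[[0.05,-0.0003,-0.003,0,0],[0.05,-0.0003,-0.003,0,0],[0.05,-0.0003,-0.003,0,0],[0.05,0,-0.003,0,0],[0.05,0,-0.001,0,0],[0.05,0,0,0,0],[0.05,0,0,0,0],[0.05,0,0,0,0]]'
```

```text
clock: 51.85
position: [0.6365, 0.1301, 0.1156]
ee_rot: [0.256, 3.13, 0.001]
force: [-2.1, -1.2, 4.8]
width: 0.1
clock: 52.52
position: [0.6358, 0.1252, 0.1153]
ee_rot: [0.256, 3.131, 0.001]
force: [-2.9, 1.0, 5.6]
width: 0.099
```

```bash
python3 -m crank '[[0.05,0,-0.003,0,0],[0.05,0,-0.002,0,0],[0.05,0,0,0,0],[0.05,0,0,0,0],[0.05,0,0,0,0],[0.05,0,0,0,0],[0.05,0,0,0,0],[0.05,0,0,0,0]]'; python3 -m crank '[[0.05,0,0.005,0,0],[0.22,0,0,0,0],[0.22,0,0,0,0],[0.22,0,0,0,0],[0.22,0,0,0.04,0],[0.22,0,0,0.06,0],[0.22,0,0,0.04,0],[0.22,0,0,0,0]]'
```

```text
clock: 53.18
position: [0.6357, 0.1247, 0.1153]
ee_rot: [0.254, 3.131, 0.004]
force: [-2.8, 4.1, 4.5]
width: 0.098
clock: 53.85
position: [0.6379, 0.1249, 0.1745]
ee_rot: [0.257, 3.126, 0.003]
force: [1.0, 1.4, 0.7]
width: 0.221
```

```bash
python3 -m crank '[[0.22,-0.0135,-0.079,0,0],[0.22,-0.0135,-0.079,0,0],[0.22,-0.0135,-0.079,0,0],[0.22,-0.0135,-0.079,0,0],[0.22,-0.0135,-0.079,0,0],[0.22,-0.0135,-0.079,0,0],[0.22,0,0,-0.03,0],[0.22,0,0,-0.04,0]]'; python3 -m crank '[[0.22,0,0,-0.04,0],[0.22,0,0,-0.035,0],[0.22,0,0,0,0],[0.22,0,0,0,0],[0.22,0,0,0,0],[0.22,0,0,0,0],[0.22,0,0,0,0],[0.22,0,0,0,0]]' 4
python3 - <<'E'
from h import *
p,y,o=tcp(); print(p,o["force"],y)
im,c=snap("wrist","w29"); cv2.imwrite("pics/w29b.png",cv2.resize(im,(768,576),interpolation=cv2.INTER_CUBIC)[200:500])
E
```

```text
clock: 54.52
position: [0.6038, -0.0688, 0.1431]
ee_rot: [0.265, 3.128, -0.003]
force: [1.0, 1.4, 0.0]
width: 0.223
clock: 55.18
position: [0.6039, -0.0649, 0.1137]
ee_rot: [0.256, 3.13, 0.0]
force: [-0.1, 0.3, 0.3]
width: 0.222
[ 0.60388176 -0.0649268   0.113685  ] [-0.14843406  0.32303947  0.27294843] 80.63274204393909
```

View pics/w29b.png

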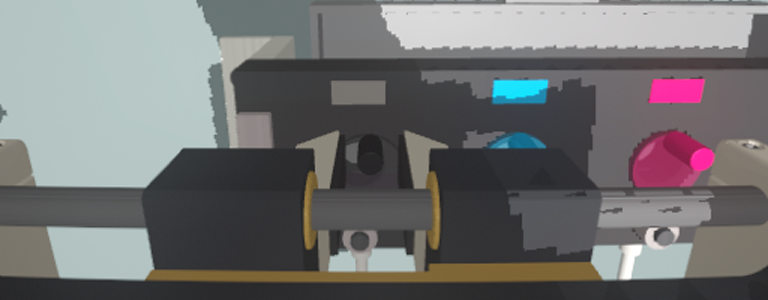

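```bash
python3 -m crank '[[0.05,0,0,0,0],[0.05,0,0,0,0],[0.05,0,0,0,0],[0.05,0,0,0,0],[0.05,0,0,0,0],[0.05,0,0,0,0],[0.05,0,0,0,0],[0.05,0,0,0,0]]' 5; python3 -m crank '[[0.05,-0.0003,-0.003,0,0],[0.05,-0.0003,-0.003,0,0],[0.05,-0.0003,-0.003,0,0],[0.05,0,-0.003,0,0],[0.05,0,-0.003,0,0],[0.05,0,-0.002,0,0],[0.05,0,0,0,0],[0.05,0,0,0,0]]'
```

```text
clock: 55.9
position: [0.6035, -0.065, 0.113]
ee_rot: [0.256, 3.131, 0.0]
force: [-0.2, -0.5, 1.5]
width: 0.104
clock: 56.57
position: [0.6029, -0.0705, 0.1129]
ee_rot: [-0.255, -3.131, -0.002]
force: [-1.9, 5.0, 3.5]
width: 0.097
```

At the stop (5 N); release, retreat and look.

```bash
python3 -m crank '[[0.05,0,0.004,0,0],[0.22,0,0,0,0],[0.22,0,0,0,0],[0.22,0,0,0,0],[0.22,0,0,0.04,0],[0.22,0,0,0.08,0],[0.22,0,0,0.08,0],[0.22,0,0,0.08,0]]';  python3 -m crank '[[0.33,0.06,0.06,0,0],[0.33,0.06,0.06,0,0],[0.33,0.06,0.06,0,0],[0.33,0.06,0.06,0,0],[0.33,0,0,0,0],[0.33,0,0,0,0],[0.33,0,0,0,0],[0.33,0,0,0,0]]'
python3 look.py w30; python3 - <<'E'
from h import *
im,c=snap("side","d30"); cv2.imwrite("pics/d30b.png",cv2.resize(im,(768,576)))
im,c=snap("scene","s30"); crop(im,60,120,460,340,1.9,"s30c")
E
```

```text
clock: 57.23
position: [0.6028, -0.0706, 0.2259]
ee_rot: [-0.257, -3.13, 0.0]
force: [0.7, 0.1, -0.5]
width: 0.219
clock: 57.9
position: [0.6986, 0.0241, 0.2248]
ee_rot: [-0.259, -3.13, 0.002]
force: [-0.4, 0.5, -0.5]
width: 0.328
[0.69864445 0.0240825  0.2247782 ] 80.53567705061087
```

View pics/w30c.png

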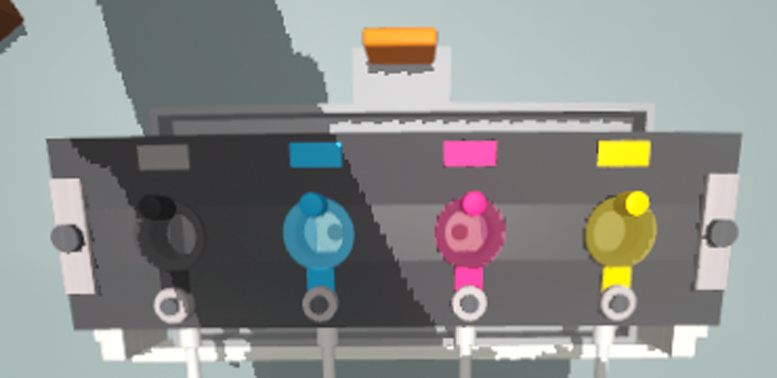

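View pics/d30b.png

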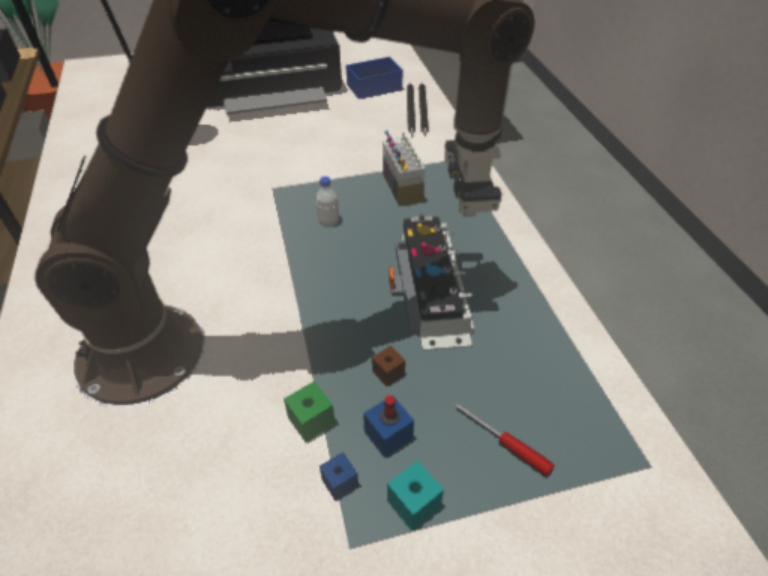

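View pics/s30c.png

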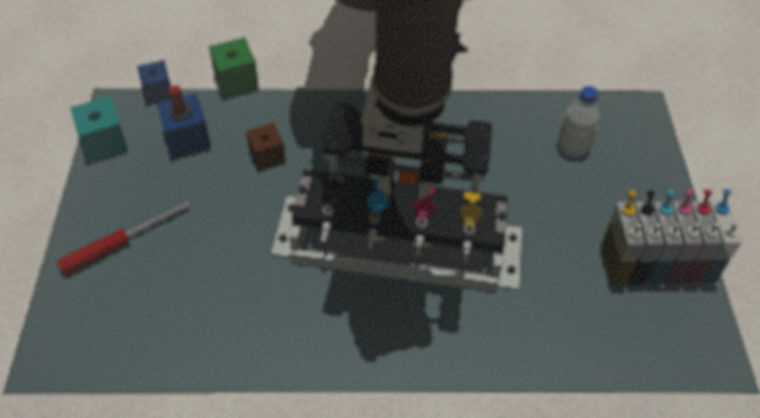

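```bash
python3 - <<'E'
from knobs import *
c=arm.get_calibration("wrist")
f=lambda u,v:np.array([u,v])/2.1+[50,0]
for n,k,uv in (("M",.033,(474,204)),("C",-.033,(312,204)),("Y",.099,(637,204)),("K",-.099,(151,207))): print(n,ang(c,k,f(*uv)))
print("tab",onz(c,f(400,38),.052),"tray",onz(c,f(150,109),.025),onz(c,f(655,104),.025))
print("exp",stand(S,yaw,[[-.086,0,0],[-.062,-.128,0],[-.062,.128,0]]))
print(arm.observe()["clock"])
E
```

```text
M (array([0.62455651, 0.06113937, 0.102     ]), np.float64(0.0016083601559352385), np.float64(0.040647451623837455))
C (array([ 0.61376745, -0.0033885 ,  0.102     ]), np.float64(0.015669995852278858), np.float64(0.041023233721644486))
Y (array([0.63504042, 0.12648997, 0.102     ]), np.float64(0.006179307975250317), np.float64(0.04070971768039062))
K (array([ 0.60364177, -0.06845191,  0.102     ]), np.float64(0.01961024299415405), np.float64(0.04065657679630875))
tab [0.54742161 0.04292684 0.052     ] tray [ 0.55118335 -0.08692304  0.025     ] [0.59097234 0.16533326 0.025     ]
exp [[ 0.54489845  0.04050137  0.        ]
 [ 0.54819918 -0.08968736  0.        ]
 [ 0.58898464  0.16304282  0.        ]]
58.05
```

```bash
python3 -c "
from cell import arm
print(arm.sign_off())"
```

```text
the job is handed in; nothing more can be done
None
```

The job is done and handed in at about 58 s of the 210 s allowed. No verdict came back.

- **Tray:** I pushed it home against the stop bar. The knock moved it about 28 mm back out while I was fetching the drift. I put the drift back in its stand, pushed the tray home again with about 12 N at the stop, and took up the drift again.
- **Bushes:** Only the magenta and cyan ports held bushes. Yellow and black showed the tray floor through their bores, so I left those ports alone. I opened the two covers and drove both bushes out; both bores then showed empty.
- **Covers:** I swung magenta and cyan shut. Yellow and black had stood slightly open from the start, so I nudged them to their stops too.

**Last checks:**
- All four covers measured within 0.02 rad of shut.
- The tray front measured 2–3 mm from its expected home position, about the camera's accuracy, and the bushes could be seen in the tray through the bores.
- The drift was upright in the larger blue stand.
- The bottle, tanks and screwdriver looked unmoved in the pictures; I did not measure them.
- Nothing failed or disagreed in these checks.

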